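Fetch the salt from the pull-out basket behind the row

TASK

The salt shaker is in the wire organiser's pull-out basket, which cannot come out because the pepper mill, the tin and the little sweetener bottle stand in front of it: first move all three onto the serving tray, upright, then pull the basket out and set the salt shaker into the empty socket of the wooden caddy. Then push the basket fully shut, with the two spice jars still standing in it, and put the mill, the tin and the bottle back on the table, each just where it stood at the start. Let nothing tip over.

Things in the scene. Friction and masses are not known exactly. Their poses are not given: they have to be found in the camera images.
- mill_mid (a point): Brown wooden pepper mill, 170 mm tall, round, waisted, 58 mm wide at the foot, loose, 0.18 kg. From above, grasp its round head, which is widest (50 mm) 141 mm above the foot. At the start it stands on the table in the row in front of the organiser. Its point is the centre, half-way up, on its upright axis (z up).
- tin_mid (a point): Food tin with a green and white label and metal top, 72 mm tall, 57 mm in diameter, loose, 0.18 kg; also in the row. Its point is the centre, half-way up, on its upright axis (z up).
- sweetener_mid (a point): Sweetener bottle, a small white one with a large red cap, 106 mm tall, oval, 34 mm wide along its x axis and 40 mm along y, loose, 0.08 kg; also in the row. Its point is the centre, half-way up, on its upright axis (z up).
- salt_mid (a point): Clear, pale glass salt shaker with a grey domed top, 90 mm tall, 44 mm wide, loose, 0.1 kg. It stands in the basket, in one of three places 90 mm apart (the spice jars have the others). Grasp it 40 to 60 mm above its foot, clear of the socket's mouth, with the fingers before and behind it, where there is most room. Its point is the centre, half-way up, on its upright axis (z up).
- jar_red_mid (a point): Spice jar with a red cap and a red and brown label, 106 mm tall, 45 mm in diameter, loose; stands in the basket and stays there. Its point is the centre, half-way up, on its upright axis (z up).
- jar_black_mid (a point): Spice jar with an orange and black cap and a black label, 106 mm tall, 45 mm in diameter, loose; stands in the basket and stays there. Its point is the centre, half-way up, on its upright axis (z up).
- basket_handle (a point): Middle of the basket handle's wooden grip, a bar 10 mm thick and 84 mm long, 128 mm above the table, 64 mm in front of the wire shelf above the basket, in a raised white wire loop. Free below and behind: pinch it from above, one finger behind and one in front. x points to the organiser's back (the basket comes out along -x), y along the bar, z up. The centres of the row are 77 to 92 mm in front of the bar.
- basket (a joint): How far the basket is out (m): 0 shut, 0.11 fully out, its contents then clear of the shelf. 1.5 N friction; stays where left. The organiser is a white wire stand, fixed, 314 wide, 108 deep, with a wire shelf 139 mm above the table over the shut basket. Basket floor 18 mm, rim 48 mm above the table; its three things stand in a row along y, centres 88 mm behind the handle bar.
- tray_floor (a point): Middle of the floor's upper face of the wooden serving tray, 6 mm above the table. Fixed; 310 mm long (its x axis) and 160 mm wide (y); flat inside, 290 by 140 mm, with an 18 mm high rim and a low brass handle on each short end (28 mm high). Three things fit in a row along x, 95 mm apart.
- caddy_socket (a point): Middle of the floor of the empty round socket in the light wooden caddy, 8 mm above the table. Socket 54 mm wide, 18 mm deep; caddy top 26 mm above the table, its end boards 40 mm. The caddy is fixed, 90 mm long (x) and 170 mm wide (y); its other socket, 80 mm along -y from this point, holds a third spice jar (106 mm tall, red cap), which stays there.
Not all that is in view belongs to the job. What is shaped like the part that bears sweetener_mid but green or purple is not meant.

How it is judged (in metres and radians):
On the way, in this order (a step that is already met when the one before it is completed fails the run):
1. the pepper mill, the tin and the sweetener bottle all stand upright on the tray, released (x of mill_mid in the frame of tray_floor between -0.135 and 0.135 m and y of mill_mid in the frame of tray_floor between -0.06 and 0.06 m and z of mill_mid in the frame of tray_floor below 0.093 m and angle between each of mill_mid, tin_mid, sweetener_mid's own z axis and vertical below 0.15 rad and x of tin_mid in the frame of tray_floor between -0.135 and 0.135 m and y of tin_mid in the frame of tray_floor between -0.06 and 0.06 m and z of tin_mid in the frame of tray_floor below 0.044 m and x of sweetener_mid in the frame of tray_floor between -0.135 and 0.135 m and y of sweetener_mid in the frame of tray_floor between -0.06 and 0.06 m and z of sweetener_mid in the frame of tray_floor below 0.061 m and contact force between the fingers and anything else below 0.3 N), for 0.2 s.
2. the basket is pulled out (more than 80 mm) (value of joint basket above 0.08 m), for 0.2 s.
3. the salt shaker stands in the caddy's empty socket, released (horizontal distance between salt_mid and caddy_socket below 0.01 m and z of salt_mid in the frame of caddy_socket below 0.05 m and angle between salt_mid's own z axis and vertical below 0.12 rad and contact force between the fingers and anything else below 0.3 N), for 0.2 s.
4. the basket is shut again (within 10 mm) (value of joint basket below 0.01 m), for 0.2 s.
At the end, for the whole second after the job is handed in: The mill, the tin and the bottle each stand upright within 15 mm of where they stood at the start; the salt shaker stands upright on the floor of the caddy's socket; the basket is shut to within 10 mm; both spice jars stand upright in it within 30 mm of where they were (distance of each of mill_mid, tin_mid, sweetener_mid from where it was at the start of the episode below 0.015 m and angle between each of mill_mid, tin_mid, sweetener_mid's own z axis and vertical below 0.08 rad and horizontal distance between salt_mid and caddy_socket below 0.01 m and z of salt_mid in the frame of caddy_socket below 0.05 m and angle between each of salt_mid, jar_red_mid, jar_black_mid's own z axis and vertical below 0.12 rad and value of joint basket below 0.01 m and distance of each of jar_red_mid, jar_black_mid from where it was at the start of the episode below 0.03 m); the robot touches nothing.
It fails at once if the basket is pulled out (more than 30 mm) while the mill, the tin or the bottle is not on the tray (value of joint basket above 0.03 m and horizontal distance between any of mill_mid, tin_mid, sweetener_mid and tray_floor above 0.17 m).
It fails at once if something tips over (angle between any of mill_mid, tin_mid, sweetener_mid, salt_mid, jar_red_mid, jar_black_mid's own z axis and vertical above 0.6 rad).
It also fails if it takes over 144 s, if anything falls off the work surface, if the arm or the gripper's body presses on something with over 40 N, if the wrist force passes 120 N, or if a joint passes its speed limit or range.

ROBOT

A 7-joint arm with a two-finger parallel gripper is mounted at the origin on the work surface; the furniture and walls round the work are solid. World frame = base frame: x ahead of the robot, y to its left, z up, the work surface at z = 0. Lengths are in m, angles in degrees, forces in N, time in s.
With the tool pointing down it reaches from about 0.425 to 0.875 m from the base axis. Payload 4.7 kg.
Tool frame: the origin (TCP) lies at the very end of the fingers, on their centre line; the grasp point (between the pads) lies 19 mm behind it; z points along the fingers, y is the line along which they close (so a half turn about z gives the same grasp; the last joint's range is limited). The gripper opens to 87 mm and grips with 3 to 60 N. Pads are 19 mm wide; open, the fingers measure 117 mm over their backs; the gripper's body (75 mm by 190 mm) begins 51 mm behind the grasp point.
Start: joints at [0.808, 18.392, -4.016, 83.108, 1.295, 78.541, -3.26], TCP at [0.65, -0, 0.223] pointing down, gripper open.
Joint ranges: [-163.93, 163.93], [-17.29, 119.83], [-79.2, 71.16], [3.27, 140.29], [-89.18, 269.18], [5.43, 117.66], [-154.24, 154.24]. Speed limits (degrees/s): [147.25, 147.25, 180, 180, 180, 180, 180].

INTERFACE

Orientations are given as [roll, pitch, yaw] about the fixed x, y, z axes, in that order (R = Rz(yaw) Ry(pitch) Rx(roll)).
In Python, from cell import get_obs, eyes, env gives the robot as it stands.
- The arm moves only by the tool servo_tool, never from a script. Its argument "series" is a list that holds one entry, the list of rows, each a list of 7 numbers: the shift along the tool's x, y, z in units of 300 mm (1.0 is 300 mm), then the turn, a rotation vector about the tool's x, y, z in units of pi rad (1.0 is pi rad), then the opening, from 0 (shut) to 1 (fully open). In form: [[[tx, ty, tz, wx, wy, wz, gripper], ...]]. A call has 1 to 12 rows; each row is the pose to reach, as a shift and turn from the pose commanded when the call began, along the tool's axes at that moment, turning the shorter way round; what a row does not reach only later rows make up. A row lasts 1/12 s, in which the tool goes at most 41.7 mm and 7.16 degrees, less where a joint would pass 70% of its speed; a pose out of reach is approached as far as the arm can. A call with a number of a shift or a turn outside -1 to 1 is refused whole. A call with a gripper value outside its range is refused whole. The fingers move at their own pace and stop on an object; "grip_force" is the grip in N (left out, the last holds). Time passes only in rows, so rows that repeat a pose let the fingers close. It gives the time, the measured TCP pose, the force, the opening and the grip force at its end, in the units of the state.
- get_obs(): the state, without advancing time (a new reading comes with each control period).
- eyes.read_camera(name): name is "scene" or "side" or "wrist"; returns a dict with "frame" (400x640x3 uint8, red, green, blue), "depth" (400x640 float32, m along the optical axis (not along the pixel's ray), 0 where there is no reading), "fx", "fy", "cx", "cy" (pixels), "distortion" ([k1, k2, p1, p2, k3] as OpenCV has them; the pictures are not rectified), "origin" and "rotation" of the camera in the world; the wrist camera has in their place "mount" (4x4, takes a point from camera to tool coordinates, whose origin is the TCP and whose axes are the flange's). Camera axes: x right, y down, z forward; pixel columns grow to the right and rows downward; lengths in m; the calibration is good to about 2 mm. A picture is of the moment at which its call begins: read the wrist's pose just before it.
- env.sign_off(): hands the job in; it is judged then, once.
The state is a dict: "time_s": time; "qpos": joint angles; "joint_velocities": joint speeds; "effort": joint torques, N m; "tool_pos": TCP position; "tool_rot": TCP orientation; "force": force on the tool from outside, world axes, zero at the start; "wrist_torque": the same for the moment, N m; "grip_width": finger opening in m; "grasp_force": force on a finger pad.
Only numpy, scipy, OpenCV 4.12 (cv2) and the standard library are available. Lean on these libraries where they do the work, as an engineer would, in place of code of your own. Each camera call takes 0.05 s, during which the arm holds its last target. There are 200 camera calls.

## Working session

There is one attempt and no reset: what is moved stays moved. The work goes in short steps, Python scripts to look and compute and a tool call to move; the robot and the scene stay as the last step left them, time stands still between calls to the robot, and variables do not carry over. Pictures are saved under pics/ and viewed, at most 14 in all, crops included, and the job is handed in when it is done.

Besides the shell and the picture viewer there is one more tool, called by a JSON object that holds its "method" and its "body". servo_tool: Moves the arm, as the interface text tells. Shifts and turns lie within -1 to 1; 1 stands for 300 mm of shift or pi rad of turn. Its arguments: {"type":"object","properties":{"series":{"type":"array"},"grip_force":{"type":"number"}},"required":["series"]}

```bash
ls; mkdir -p pics; cat > h.py <<'E'
import numpy as np, cv2
from scipy.spatial.transform import Rotation as R
from cell import get_obs, eyes, env
def cam(name):
    o=get_obs(); c=eyes.read_camera(name)
    if name=="wrist":
        M=np.array(c["mount"]); Rt=R.from_euler('xyz',o["tool_rot"],degrees=True).as_matrix()
        c["rotation"]=Rt@M[:3,:3]; c["origin"]=Rt@M[:3,3]+np.array(o["tool_pos"])
    return c
def cloud(c):
    h,w=c["depth"].shape
    K=np.array([[c["fx"],0,c["cx"]],[0,c["fy"],c["cy"]],[0,0,1]])
    u,v=np.meshgrid(np.arange(w),np.arange(h))
    p=cv2.undistortPoints(np.stack([u,v],-1).reshape(-1,1,2).astype(np.float64),K,np.array(c["distortion"])).reshape(h,w,2)
    P=np.dstack([p,np.ones((h,w))])*c["depth"][...,None]
    W=P@np.array(c["rotation"]).T+np.array(c["origin"]); W[c["depth"]==0]=np.nan
    return W
def save(c,n): cv2.imwrite(f"pics/{n}.png",c["frame"][...,::-1])
E
python3 - <<'E'
from h import *
print(get_obs())
for n in("scene","side"):
    c=cam(n); save(c,n+"0"); np.save(f"{n}0.npy",cloud(c)); print(n,c["origin"],np.round(c["rotation"],2).tolist())
E
```

```text
pics
{'time_s': 0.0, 'qpos': array([ 0.80940531, 18.43998176, -4.0153536 , 83.17458393,  1.2944755 ,
       78.54062361, -3.2621606 ]), 'joint_velocities': array([ 0.04791744, -0.00309835,  0.02195917, -0.05275712,  0.0678583 ,
       -0.00739795,  0.0175464 ]), 'effort': array([-2.58547143e-04, -4.91284704e+01, -4.03903294e-01, -3.12526345e+01,
       -6.40594075e-02,  4.37659642e-02,  1.61017233e-04]), 'tool_pos': array([ 6.49448471e-01, -6.70522369e-05,  2.21453821e-01]), 'tool_rot': array([-1.79890024e+02,  5.27171531e-03,  8.99979083e+01]), 'force': array([ 0.34190369, -0.49911879, -0.13587276]), 'wrist_torque': array([-0.01433067, -0.00746016,  0.03789944]), 'grasp_force': 0.0, 'grip_width': 0.08697632194342082}Traceback (most recent call last):
  File "<stdin>", line 4, in <module>
  File "h.py", line 16, in cloud
    W=P@np.array(c["rotation"]).T+np.array(c["origin"]); W[c["depth"]==0]=np.nan
      ~~~~~~~~~~~~~~~~~~~~~~~~~~~^~~~~~~~~~~~~~~~~~~~~~
ValueError: operands could not be broadcast together with shapes (400,640) (3,)
```

View pics/scene0.png

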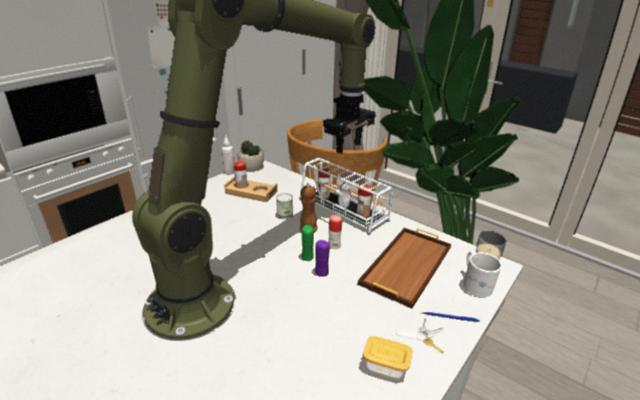

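The scene view shows the tin (285,205), mill (308,205), red-capped bottle (335,232), the green and purple decoys, the organiser (347,190), tray (405,265) and caddy (250,188) with its empty socket at about (260,188). The rotation format still has to be checked.

```bash
python3 - <<'E'
from h import *
for n in("scene","side","wrist"):
    c=cam(n); save(c,n+"0"); np.savez(f"{n}0.npz",**{k:np.array(v) for k,v in c.items()})
    print(n,c["origin"],c["rotation"],[c[k] for k in("fx","fy","cx","cy","distortion")], c.get("mount"))
E
```

```text
scene [-0.33562052 -0.69705338  0.71563989] [-120.22693142   -0.76899328  -49.34385128] [390.2544458194534, 390.2544458194534, 316.5576679459833, 200.7969905896505, array([-0.08037342,  0.        ,  0.        ,  0.        ,  0.        ])] None
side [-0.1319324 -0.8871832  0.8377981] [-124.14466727   -0.43028143  -35.24459582] [455.7152919171122, 455.7152919171122, 318.92239571600373, 208.8262560111594, array([-0.0697522,  0.       ,  0.       ,  0.       ,  0.       ])] None
wrist [0.6500954  0.07310307 0.38479014] [[ 9.99998870e-01  1.82222131e-04 -1.49201228e-03]
 [-2.25543129e-04 -9.63194974e-01 -2.68803629e-01]
 [-1.48608070e-03  2.68803662e-01 -9.63193845e-01]] [315.57714020123444, 315.57714020123444, 316.4240128781254, 196.99956415382522, array([0.01943804, 0.        , 0.        , 0.        , 0.        ])] [[-2.39402522e-04 -9.63221315e-01 -2.68709211e-01  7.31385667e-02]
 [ 9.99999968e-01 -2.07554513e-04 -1.46930517e-04  2.77182195e-04]
 [ 8.57547961e-05 -2.68709238e-01  9.63221334e-01 -1.63044313e-01]
 [ 0.00000000e+00  0.00000000e+00  0.00000000e+00  1.00000000e+00]]
```

View pics/side0.png

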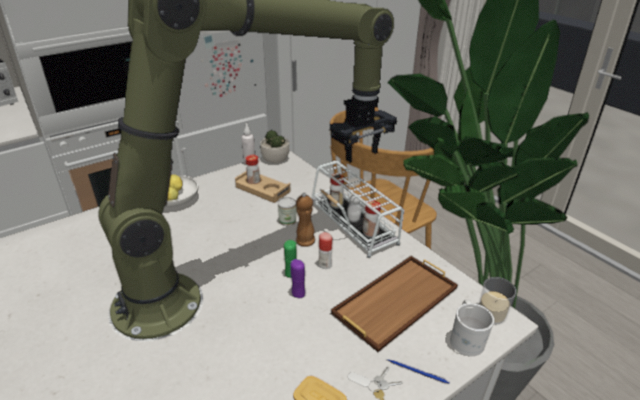

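View pics/wrist0.png

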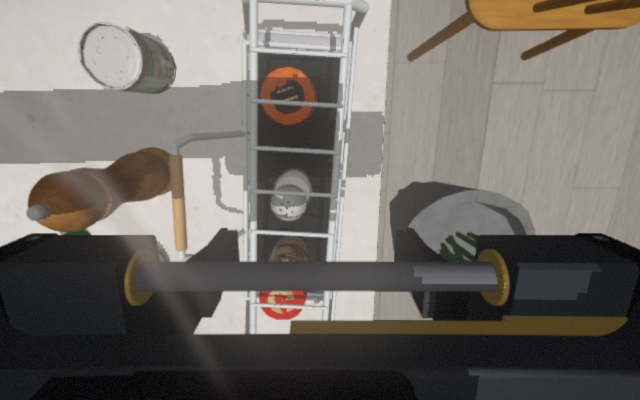

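The side view shows the same set. The wrist view shows the tin (115,55), mill head (65,200), handle bar (178,205), black-capped jar (287,95), salt (290,195) and red-capped jar (283,300). I'll compute positions next.

```bash
sed -i 's/^def cloud(c):/def cloud(c):\n    if np.ndim(c["rotation"])==1: c["rotation"]=R.from_euler("xyz",c["rotation"],degrees=True).as_matrix()/' h.py
cat >> h.py <<'E'
def load(n): return {k:v for k,v in np.load(f"{n}.npz").items()}
def circ(P):  # least squares circle centre of points' xy
    A=np.c_[2*P[:,:2],np.ones(len(P))]; s=np.linalg.lstsq(A,(P[:,:2]**2).sum(1),rcond=None)[0]
    return s[:2],np.sqrt(s[2]+s[:2]@s[:2])
def box(W,u0,v0,u1,v1,zlo,zhi):
    P=W[v0:v1,u0:u1].reshape(-1,3); P=P[np.isfinite(P[:,0])]; return P[(P[:,2]>zlo)&(P[:,2]<zhi)]
E
python3 - <<'E'
from h import *
for n in("scene0","side0"):
    W=cloud(load(n)); print(n)
    B=dict(tin=(270,188,298,222) if n=="scene0" else (274,194,299,228), mill=(298,180,319,236) if n=="scene0" else (294,192,317,248),
     sweet=(327,214,345,250) if n=="scene0" else (316,230,335,270), green=(300,222,316,262) if n=="scene0" else (282,238,298,278),purple=(314,238,331,278) if n=="scene0" else (290,258,307,298),jar3=(232,160,248,188)if n=="scene0" else (245,153,260,184),
     yellow=(362,336,412,378),mug=(464,252,502,298) if n=="scene0" else (452,305,494,354))
    for k,b in B.items():
        P=box(W,*b,0.015,0.3)
        if len(P)>10:
            # robust circle
            for _ in range(5):
                c,r=circ(P); e=abs(np.hypot(*(P[:,:2]-c).T)-r); Q=P[e<max(0.004,np.median(e)*2)]
                if len(Q)>20: P=Q
            print(k,np.round(c,4),'r',round(r,4),len(P),np.round([P[:,2].min(),P[:,2].max()],3),'med',np.round(np.median(P,0),3))
    # tray: rim points, color-agnostic: z 0.012..0.024 within region
    b=(355,225,455,305) if n=="scene0" else (325,255,465,348)
    P=box(W,*b,0.002,0.035); print('tray rect',len(P)); 
    F=P[(P[:,2]<0.011)&(P[:,2]>0.003)]; r=cv2.minAreaRect(P[P[:,2]>0.01][:,:2].astype(np.float32)*1000); print(r, 'floorz',np.median(F[:,2]))
    b=(222,172,282,202) if n=="scene0" else (232,170,294,202)
    P=box(W,*b,0.02,0.033); r=cv2.minAreaRect(P[:,:2].astype(np.float32)*1000); print('caddy',r,np.round(np.median(P,0),3))
W=cloud(load("wrist0"))
for k,(u,v) in dict(tin=(110,55),millk=(40,212),millh=(75,200),bar1=(178,160),bar2=(180,240),jb=(287,95),salt=(290,195),jr=(283,300)).items():
    P=W[v-5:v+6,u-5:u+6].reshape(-1,3); print(k,np.round(np.nanmedian(P,0),4),np.round(np.nanmax(P[:,2]),4))
E
```

```text
scene0
tin [0.4955 0.1567] r 0.077 176 [0.015 0.07 ] med [0.443 0.101 0.042]
mill [ 0.3874 -0.0515] r 0.0654 538 [0.015 0.166] med [ 0.432 -0.014  0.1  ]
sweet [ 0.4328 -0.1208] r 0.0155 301 [0.015 0.104] med [ 0.422 -0.128  0.064]
green [ 0.3886 -0.0732] r 0.0706 241 [0.015 0.105] med [ 0.325 -0.102  0.055]
purple [ 0.3611 -0.15  ] r 0.0659 302 [0.016 0.105] med [ 0.301 -0.178  0.063]
jar3 [0.5222 0.4162] r 0.0904 214 [0.015 0.113] med [0.464 0.35  0.062]
yellow [ 0.1661 -0.4714] r 0.0353 996 [0.015 0.053] med [ 0.154 -0.477  0.047]
mug [ 0.5408 -0.5286] r 0.0382 670 [0.015 0.09 ] med [ 0.509 -0.538  0.055]
tray rect 3779
((494.04034423828125, -272.98553466796875), (314.62335205078125, 284.3596496582031), 6.272505760192871) floorz 0.004337252312555828
caddy ((489.2294921875, 325.61383056640625), (101.17780303955078, 184.91632080078125), 21.87498664855957) [0.473 0.325 0.024]
side0
tin [0.4398 0.0613] r 0.0519 464 [0.015 0.161] med [0.447 0.097 0.062]
mill [ 0.4442 -0.0059] r 0.0159 407 [0.015 0.16 ] med [ 0.435 -0.017  0.084]
sweet [ 0.4364 -0.1204] r 0.0161 387 [0.015 0.109] med [ 
[... 266 characters left out ...]
-0.403 ] r 0.0255 95 [0.015 0.024] med [ 0.365 -0.421  0.02 ]
mug [ 0.545  -0.5293] r 0.0386 1269 [0.015 0.097] med [ 0.521 -0.537  0.061]
tray rect 10248
((496.87164306640625, -325.25250244140625), (328.4828796386719, 346.5460205078125), 51.41826629638672) floorz 0.006963301104701336
caddy ((491.94268798828125, 321.94171142578125), (95.26028442382812, 180.85853576660156), 18.01987075805664) [0.478 0.317 0.029]
tin [0.4618 0.1195 0.0704] 0.0722
millk [0.4533 0.0015 0.1685] 0.1722
millh [0.4668 0.006  0.1524] 0.1562
bar1 [0.5375 0.0326 0.1319] 0.1344
bar2 [ 0.5329 -0.0357  0.1331] 0.1355
jb [0.6267 0.0834 0.1256] 0.1394
salt [ 0.6264 -0.003   0.1068] 0.1409
jr [ 0.6185 -0.097   0.1258] 0.1401
```

```bash
python3 - <<'E'
from h import *
for n,sd in(("scene0",(405,265)),("side0",(395,300))):
    c=load(n); W=cloud(c); hsv=cv2.cvtColor(c["frame"],cv2.COLOR_RGB2HSV)
    def seg(seed,lo,hi,zlo,zhi):
        m=((hsv>=lo).all(2)&(hsv<=hi).all(2)&(W[...,2]<zhi)&(W[...,2]>zlo)).astype(np.uint8)
        _,L=cv2.connectedComponents(m); s=L[seed[1],seed[0]]; return (L==s) if s else None
    m=seg(sd,(0,60,20),(25,255,230),-.01,.035)
    P=W[m]; r=cv2.minAreaRect(P[:,:2].astype(np.float32)*1000); print(n,'tray',r,m.sum(),np.median(P[:,2]))
    bx=cv2.boxPoints(r).round(); print(bx.tolist())
    # red cap of sweetener: top ring
    m=((hsv[...,1]>150)&((hsv[...,0]<8)|(hsv[...,0]>172))&(W[...,2]>.07)&(abs(W[...,0]-.43)<.05)&(abs(W[...,1]+.12)<.05))
    P=W[m]; T=P[P[:,2]>P[:,2].max()-.008]; print('cap top',len(T),(T.min(0)+T.max(0))/2, P[:,2].max())
E
```

```text
scene0 tray ((515.700927734375, -333.4048767089844), (345.4780578613281, 158.30226135253906), 6.278049945831299) 4050 0.004059169157898335
[[335.0, -274.0], [353.0, -431.0], [696.0, -393.0], [679.0, -236.0]]
cap top 32 [ 0.42692185 -0.12413983  0.09464778] 0.09849383304535098
side0 tray ((514.7679443359375, -335.18145751953125), (336.508544921875, 161.24595642089844), 5.950516700744629) 5834 0.008828207302749691
[[339.0, -272.0], [356.0, -433.0], [690.0, -398.0], [674.0, -238.0]]
cap top 30 [ 0.43063309 -0.12929418  0.096638  ] 0.10058598337619273
```

{"method": "servo_tool", "body": {"series": [[[0,-0.667,-0.1,0,0,0.45,1],[0,-0.667,-0.1,0,0,0.45,1],[0,-0.667,-0.1,0,0,0.45,1],[0,-0.667,-0.1,0,0,0.45,1],[0,-0.667,-0.1,0,0,0.45,1],[0,-0.667,-0.1,0,0,0.45,1],[0,-0.667,-0.1,0,0,0.45,1],[0,-0.667,-0.1,0,0,0.45,1],[0,-0.667,-0.1,0,0,0.45,1],[0,-0.667,-0.1,0,0,0.45,1],[0,-0.667,-0.1,0,0,0.45,1],[0,-0.667,-0.1,0,0,0.45,1]]]}}

```text
time_s: 1.2
tool_pos: [0.4498, -0.0001, 0.2525]
tool_rot: [180.0, -0.0, 8.7]
force: [0.8, -0.2, 0.3]
grip_width: 0.0869
grasp_force: 0.0
```

{"method": "servo_tool", "body": {"series": [[[0,0,0,0,0,0.05,1],[0,0,0,0,0,0.05,1],[0,0,0,0,0,0.05,1],[0,0,0,0,0,0.05,1]]]}}

```text
time_s: 1.53
tool_pos: [0.4498, -0.0001, 0.2525]
tool_rot: [180.0, 0.0, 0.1]
force: [-0.6, 1.1, -0.6]
grip_width: 0.087
grasp_force: 0.0
```

```bash
python3 - <<'E'
from h import *
c=cam("wrist"); save(c,"w1"); np.savez("w1.npz",**{k:np.array(v) for k,v in c.items()}); o=get_obs(); print(o["tool_pos"],o["tool_rot"],o["qpos"])
W=cloud(c)
# grid of tops
for nm,(x,y),zlo,zhi in(("tin",(.462,.119),.066,.08),("mill",(.453,.002),.13,.15),("millknob",(.453,.002),.16,.18),("sweet",(.433,-.124),.098,.115)):
    m=(abs(W[...,0]-x)<.045)&(abs(W[...,1]-y)<.045)&(W[...,2]>zlo)&(W[...,2]<zhi); P=W[m]
    if len(P)>5: print(nm,len(P),np.round((P.min(0)+P.max(0))/2,4),np.round(P.max(0)-P.min(0),3),np.round(np.median(P,0),4))
E
```

```text
[ 4.49822225e-01 -3.64068832e-05  2.52504033e-01] [1.79999397e+02 3.86699568e-03 6.96889783e-02] [  2.97081813  -6.626293    -5.82374512 107.04775235  -0.68177182
  79.54925773 -92.62088174]
tin 2146 [0.4636 0.118  0.0702] [0.056 0.058 0.008] [0.4637 0.1182 0.0701]
mill 671 [0.4502 0.0008 0.1412] [0.049 0.049 0.018] [0.4645 0.0008 0.1456]
millknob 190 [0.4513 0.0012 0.1657] [0.016 0.019 0.011] [0.4509 0.0007 0.1693]
sweet 947 [ 0.4376 -0.1183  0.1032] [0.034 0.037 0.01 ] [ 0.4387 -0.1164  0.1051]
```

View pics/w1.png

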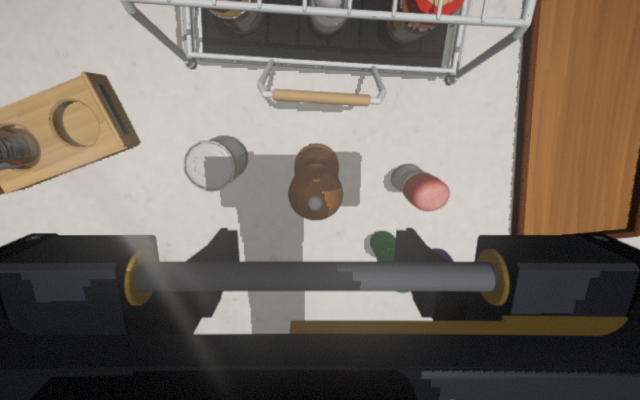

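The wrist view shows the tin (210,163), mill head (315,190), sweetener cap (427,192), handle bar (320,98), caddy socket (75,122) and the tray at right. Sizes match the given ones, so I'm grasping the mill.

{"method": "servo_tool", "body": {"series": [[[0.002,-0.003,0.12,0,0,0,1],[0.002,-0.003,0.24,0,0,0,1],[0.002,-0.003,0.35,0,0,0,1],[0.002,-0.003,0.41,0,0,0,1],[0.002,-0.003,0.435,0,0,0,1],[0.002,-0.003,0.435,0,0,0,1],[0.002,-0.003,0.435,0,0,0,0.5],[0.002,-0.003,0.435,0,0,0,0.5],[0.002,-0.003,0.435,0,0,0,0.3],[0.002,-0.003,0.435,0,0,0,0.3],[0.002,-0.003,0.435,0,0,0,0.3],[0.002,-0.003,0.435,0,0,0,0.3]]], "grip_force": 20}}

```text
time_s: 2.58
tool_pos: [0.4509, 0.0009, 0.1226]
tool_rot: [180.0, -0.1, 0.0]
force: [0.2, -0.4, 0.5]
grip_width: 0.0547
grasp_force: 0.0
```

```bash
python3 - <<'E'
from h import *
W=cloud(load("w1"))
# socket: caddy pixels
c=load("w1"); hsv=cv2.cvtColor(c["frame"],cv2.COLOR_RGB2HSV)
S=W[95:150,48:105].reshape(-1,3); print('z hist',np.histogram(S[:,2],bins=[0,.004,.012,.02,.03,.05]))
F=S[(S[:,2]>.004)&(S[:,2]<.013)]; print('floor',len(F),(F.min(0)+F.max(0))/2,F.max(0)-F.min(0), np.median(F,0))
# bar: pixels with z .12-.137 in bar box
B=W[86:108,270:372].reshape(-1,3); B=B[(B[:,2]>.122)&(B[:,2]<.14)]; r=cv2.minAreaRect(B[:,:2].astype(np.float32)*1000); print('bar',len(B),r,np.median(B,0))
# caddy top
T=W[60:195,0:140].reshape(-1,3); T=T[(T[:,2]>.022)&(T[:,2]<.03)]; print('caddytop',cv2.minAreaRect(T[:,:2].astype(np.float32)*1000))
d=c["depth"]; top=((W[...,2]>.021)&(W[...,2]<.03)).astype(np.uint8); 
hole=(top[95:150,48:105]==0); 
E
```

```text
z hist (array([   0, 1278,  261, 1440,  145]), array([0.   , 0.004, 0.012, 0.02 , 0.03 , 0.05 ]))
floor 1315 [0.50459866 0.29296747 0.00972064] [0.05332785 0.04622205 0.0064015 ] [0.5051317  0.29402483 0.00904663]
bar 1200 ((533.4215698242188, -4.070713043212891), (87.19251251220703, 10.001238822937012), 86.74493408203125) [ 0.53320878 -0.0042241   0.13280483]
caddytop ((491.67340087890625, 322.3671569824219), (90.1107177734375, 180.0172882080078), 20.201135635375977)
```

{"method": "servo_tool", "body": {"series": [[[0,0,0,0,0,0,0.3],[0,0,0,0,0,0,0.3],[0,0,0,0,0,0,0.3],[0,0,0,0,0,0,0.3],[0,0,-0.03,0,0,0,0.3],[0,0,-0.1,0,0,0,0.3],[0,0,-0.2,0,0,0,0.3],[0,0,-0.28,0,0,0,0.3],[0,0,-0.28,0,0,0,0.3]]]}}

```text
time_s: 3.33
tool_pos: [0.4533, 0.0008, 0.2112]
tool_rot: [180.0, -0.5, -0.0]
force: [2.0, -0.3, -2.5]
grip_width: 0.0472
grasp_force: 20.0
```

{"method": "servo_tool", "body": {"series": [[[0,0.04,-0.05,0,0,0,0.3],[0,0.11,-0.09,0,0,0,0.3],[0,0.2,-0.12,0,0,0,0.3],[0,0.3,-0.133,0,0,0,0.3],[0.01,0.4,-0.133,0,0,0,0.3],[0.03,0.5,-0.133,0,0,0,0.3],[0.07,0.6,-0.133,0,0,0,0.3],[0.13,0.69,-0.133,0,0,0,0.3],[0.2,0.77,-0.133,0,0,0,0.3],[0.28,0.85,-0.133,0,0,0,0.3],[0.35,0.91,-0.133,0,0,0,0.3],[0.4,0.95,-0.133,0,0,0,0.3]]]}}

```text
time_s: 4.33
tool_pos: [0.571, -0.2866, 0.2443]
tool_rot: [180.0, 0.1, -0.1]
force: [0.4, -0.2, -1.8]
grip_width: 0.0474
grasp_force: 20.0
```

{"method": "servo_tool", "body": {"series": [[[0.06,0.06,0,0,0,0,0.3],[0.11,0.11,0,0,0,0,0.3],[0.13,0.133,0,0,0,0,0.3],[0.13,0.133,0,0,0,0,0.3],[0.13,0.133,0,0,0,0,0.3]]]}}

```text
time_s: 4.75
tool_pos: [0.6088, -0.3241, 0.2443]
tool_rot: [-179.9, 0.2, -0.0]
force: [0.2, 0.3, -1.2]
grip_width: 0.0474
grasp_force: 20.0
```

```bash
python3 - <<'E'
from h import *
c=cam("wrist"); save(c,"w2"); o=get_obs(); print(o["tool_pos"],o["tool_rot"],o["grip_width"])
W=cloud(c); hsv=cv2.cvtColor(c["frame"],cv2.COLOR_RGB2HSV)
m=((hsv[...,0]<25)&(hsv[...,1]>60)&(W[...,2]<.03)&(W[...,2]>.0)&(W[...,1]<-.22))
P=W[m]; print(m.sum(),cv2.minAreaRect(P[:,:2].astype(np.float32)*1000))
E
```

```text
[ 0.60878456 -0.32348472  0.24489653] [-1.79932287e+02  1.21181224e-01  2.14876494e-03] 0.047370042714624444
9741 ((516.4384155273438, -332.5908508300781), (286.2126770019531, 157.6377410888672), 6.392152309417725)
```

View pics/w2.png

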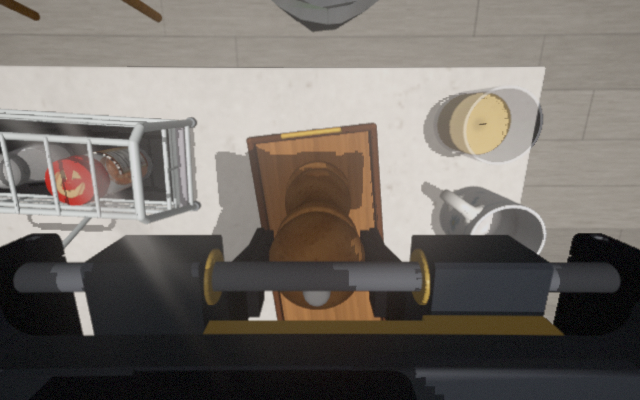

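The mill hangs upright over the far end of the tray (318,250), so I'm lowering it there.

{"method": "servo_tool", "body": {"series": [[[0,0,0.08,0,0,0,0.3],[0,0,0.18,0,0,0,0.3],[0,0,0.27,0,0,0,0.3],[0,0,0.33,0,0,0,0.3],[0,0,0.365,0,0,0,0.3],[0,0,0.383,0,0,0,0.3],[0,0,0.386,0,0,0,0.3],[0,0,0.386,0,0,0,0.7],[0,0,0.386,0,0,0,0.9],[0,0,0.386,0,0,0,1],[0,0,0.386,0,0,0,1],[0,0,0.386,0,0,0,1]]]}}

```text
time_s: 5.8
tool_pos: [0.6101, -0.3243, 0.1314]
tool_rot: [180.0, -0.1, 0.0]
force: [-0.1, 0.4, 0.7]
grip_width: 0.073
grasp_force: 0.0
```

{"method": "servo_tool", "body": {"series": [[[0,0,-0.1,0,0,0,1],[0,0,-0.22,0,0,0,1],[-0.03,-0.05,-0.33,0,0,0,1],[-0.08,-0.15,-0.35,0,0,0,1],[-0.14,-0.27,-0.35,0,0,0,1],[-0.2,-0.39,-0.35,0,0,0,1],[-0.26,-0.51,-0.35,0,0,0,1],[-0.32,-0.63,-0.35,0,0,0,1],[-0.38,-0.75,-0.35,0,0,0,1],[-0.44,-0.85,-0.35,0,0,0,1],[-0.47,-0.92,-0.35,0,0,0,1],[-0.488,-0.96,-0.35,0,0,0,1]]]}}

```text
time_s: 6.8
tool_pos: [0.4622, -0.033, 0.236]
tool_rot: [-180.0, -0.1, 0.2]
force: [-0.1, -0.8, -0.7]
grip_width: 0.0871
grasp_force: 0.0
```

{"method": "servo_tool", "body": {"series": [[[0,-0.1,0,0,0,0,1],[0,-0.2,0,0,0,0,1],[0,-0.32,0,0,0,0,1],[0,-0.41,0,0,0,0,1],[0,-0.48,0,0,0,0,1],[0,-0.513,0,0,0,0,1],[0,-0.513,0,0,0,0,1],[0,-0.513,0,0,0,0,1]]]}}

```text
time_s: 7.47
tool_pos: [0.4636, 0.1166, 0.2352]
tool_rot: [179.9, -0.0, -0.0]
force: [-0.1, -1.3, 0.8]
grip_width: 0.087
grasp_force: 0.0
```

```bash
python3 - <<'E'
from h import *
c=cam("wrist"); save(c,"w3"); o=get_obs(); print(o["tool_pos"],o["tool_rot"],o["grip_width"])
W=cloud(c); np.save("w3.npy",W)
m=(abs(W[...,0]-.4636)<.045)&(abs(W[...,1]-.118)<.045)&(W[...,2]>.066)&(W[...,2]<.08); P=W[m]
print('tin',np.round((P.min(0)+P.max(0))/2,4),P.max(0)-P.min(0))
m=(abs(W[...,0]-.505)<.035)&(abs(W[...,1]-.293)<.035)&(W[...,2]>.003)&(W[...,2]<.013); P=W[m]
print('sock',len(P),np.round((P.min(0)+P.max(0))/2,4),P.max(0)-P.min(0))
E
```

```text
[0.46361286 0.11582752 0.23511607] [ 1.79940802e+02 -1.84889120e-03 -1.36634982e-01] 0.08720213912787139
tin [0.4633 0.1181 0.0706] [0.05661209 0.05609859 0.00893115]
sock 1415 [0.5041 0.2913 0.0097] [0.0521216  0.04683456 0.00634131]
```

{"method": "servo_tool", "body": {"series": [[[0,-0.006,0.12,0,0,0,1],[0,-0.006,0.24,0,0,0,1],[0,-0.006,0.36,0,0,0,1],[0,-0.006,0.48,0,0,0,1],[0,-0.006,0.59,0,0,0,1],[0,-0.006,0.66,0,0,0,1],[0,-0.006,0.69,0,0,0,1],[0,-0.006,0.695,0,0,0,1],[0,-0.006,0.695,0,0,0,0.4],[0,-0.006,0.695,0,0,0,0.4],[0,-0.006,0.695,0,0,0,0.4],[0,-0.006,0.695,0,0,0,0.4]]]}}

```text
time_s: 8.52
tool_pos: [0.4644, 0.1199, 0.0282]
tool_rot: [-180.0, -0.2, -0.0]
force: [-0.7, 0.6, -1.4]
grip_width: 0.0682
grasp_force: 0.0
```

{"method": "servo_tool", "body": {"series": [[[0,0,0,0,0,0,0.4],[0,0,0,0,0,0,0.4],[0,0,0,0,0,0,0.4],[0,0,0,0,0,0,0.4]]]}}

```text
time_s: 8.85
tool_pos: [0.4638, 0.1194, 0.0275]
tool_rot: [180.0, -0.1, -0.0]
force: [-0.9, -1.1, 6.1]
grip_width: 0.0571
grasp_force: 20.0
```

{"method": "servo_tool", "body": {"series": [[[0,0,-0.06,0,0,0,0.4],[0,0,-0.15,0,0,0,0.4],[0,0,-0.26,0,0,0,0.4],[0,0.04,-0.37,0,0,0,0.4],[0,0.1,-0.45,0,0,0,0.4],[0,0.19,-0.47,0,0,0,0.4],[0,0.3,-0.47,0,0,0,0.4],[0,0.41,-0.47,0,0,0,0.4],[0,0.53,-0.47,0,0,0,0.4],[0,0.65,-0.47,0,0,0,0.4],[0,0.77,-0.47,0,0,0,0.4],[0,0.89,-0.47,0,0,0,0.4]]]}}

```text
time_s: 9.85
tool_pos: [0.4625, -0.1487, 0.1673]
tool_rot: [-180.0, 0.0, 0.0]
force: [1.4, 0.2, -2.3]
grip_width: 0.0572
grasp_force: 20.0
```

{"method": "servo_tool", "body": {"series": [[[0.01,0.12,0,0,0,0,0.4],[0.03,0.24,0,0,0,0,0.4],[0.06,0.35,0,0,0,0,0.4],[0.1,0.45,0,0,0,0,0.4],[0.14,0.53,0,0,0,0,0.4],[0.16,0.59,0.05,0,0,0,0.4],[0.17,0.617,0.13,0,0,0,0.4],[0.17,0.617,0.23,0,0,0,0.4],[0.17,0.617,0.32,0,0,0,0.4],[0.17,0.617,0.38,0,0,0,0.4],[0.17,0.617,0.42,0,0,0,0.4],[0.17,0.617,0.43,0,0,0,0.4]]]}}

```text
time_s: 10.85
tool_pos: [0.5124, -0.3311, 0.0356]
tool_rot: [-179.9, 0.3, 0.0]
force: [-1.0, 0.5, -1.4]
grip_width: 0.0569
grasp_force: 20.0
```

{"method": "servo_tool", "body": {"series": [[[0,0,0.01,0,0,0,0.4],[0,0,0.018,0,0,0,0.4],[0,0,0.019,0,0,0,0.4],[0,0,0.019,0,0,0,0.8],[0,0,0.019,0,0,0,1],[0,0,0.019,0,0,0,1],[0,0,0.019,0,0,0,1],[0,0,0.019,0,0,0,1],[0,0,-0.05,0,0,0,1],[0,0,-0.15,0,0,0,1],[0,0,-0.27,0,0,0,1],[0,0,-0.4,0,0,0,1]]]}}

```text
time_s: 11.85
tool_pos: [0.5132, -0.3319, 0.159]
tool_rot: [-179.9, 0.1, -0.0]
force: [1.1, -0.6, -1.1]
grip_width: 0.0868
grasp_force: 0.0
```

{"method": "servo_tool", "body": {"series": [[[0,0,-0.1,0,0,0,1],[0,-0.05,-0.2,0,0,0,1],[-0.05,-0.17,-0.25,0,0,0,1],[-0.1,-0.3,-0.25,0,0,0,1],[-0.15,-0.42,-0.25,0,0,0,1],[-0.2,-0.54,-0.25,0,0,0,1],[-0.24,-0.64,-0.25,0,0,0,1],[-0.25,-0.7,-0.25,0,0,0,1],[-0.25,-0.715,-0.25,0,0,0,1],[-0.25,-0.715,-0.25,0,0,0,1],[-0.25,-0.715,-0.25,0,0,0,1]]]}}

```text
time_s: 12.77
tool_pos: [0.4394, -0.1191, 0.2339]
tool_rot: [179.9, -0.0, -0.0]
force: [-0.2, -0.4, -0.3]
grip_width: 0.0874
grasp_force: 0.0
```

```bash
python3 - <<'E'
from h import *
c=cam("wrist"); save(c,"w4"); o=get_obs(); print(o["tool_pos"],o["tool_rot"],o["grip_width"])
W=cloud(c)
m=(abs(W[...,0]-.4376)<.04)&(abs(W[...,1]+.118)<.04)&(W[...,2]>.098)&(W[...,2]<.115); P=W[m]
print('sweet',np.round((P.min(0)+P.max(0))/2,4),P.max(0)-P.min(0),cv2.minAreaRect(P[:,:2].astype(np.float32)*1000))
E
```

```text
[ 0.4393309  -0.11950282  0.23374925] [ 1.79959378e+02 -1.69669290e-02 -1.09235323e-01] 0.08728875015365826
sweet [ 0.4375 -0.1191  0.1033] [0.03346649 0.0370467  0.01055136] ((437.50286865234375, -119.04327392578125), (33.005680084228516, 37.33435821533203), 2.744555711746216)
```

View pics/w4.png

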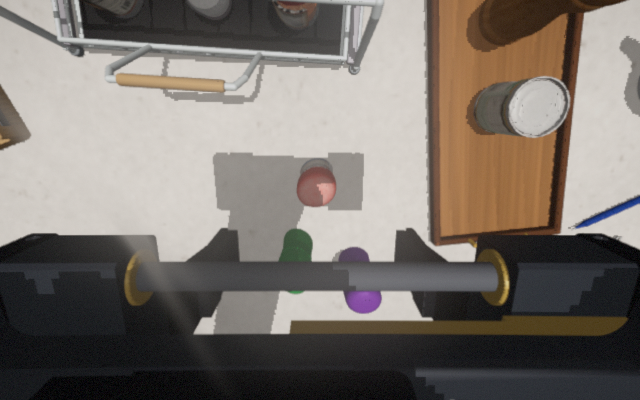

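The mill and tin stand on the tray (530,15 and 530,105). The sweetener is centred at (316,185), with both decoys clear of the grasp.

{"method": "servo_tool", "body": {"series": [[[-0.006,0,0.12,0,0,0,1],[-0.006,0,0.24,0,0,0,1],[-0.006,0,0.36,0,0,0,1],[-0.006,0,0.48,0,0,0,0.8],[-0.006,0,0.56,0,0,0,0.8],[-0.006,0,0.61,0,0,0,0.8],[-0.006,0,0.62,0,0,0,0.8],[-0.006,0,0.62,0,0,0,0.8],[-0.006,0,0.62,0,0,0,0.3],[-0.006,0,0.62,0,0,0,0.3],[-0.006,0,0.62,0,0,0,0.3],[-0.006,0,0.62,0,0,0,0.3]]], "grip_force": 12}}

```text
time_s: 13.82
tool_pos: [0.4382, -0.1182, 0.0488]
tool_rot: [180.0, -0.1, -0.0]
force: [0.4, -0.0, -1.3]
grip_width: 0.0508
grasp_force: 0.0
```

{"method": "servo_tool", "body": {"series": [[[0,0,0,0,0,0,0.3],[0,0,0,0,0,0,0.3],[0,0,0,0,0,0,0.3],[0,0,0,0,0,0,0.3],[0,0,0,0,0,0,0.3],[0,0,0,0,0,0,0.3]]]}}

```text
time_s: 14.32
tool_pos: [0.4378, -0.1181, 0.0481]
tool_rot: [180.0, -0.1, -0.0]
force: [-0.1, 0.1, 4.4]
grip_width: 0.0389
grasp_force: 12.0
```

{"method": "servo_tool", "body": {"series": [[[0,0,-0.07,0,0,0,0.3],[0,0,-0.16,0,0,0,0.3],[0,0.08,-0.22,0,0,0,0.3],[0,0.18,-0.23,0,0,0,0.3],[0,0.3,-0.23,0,0,0,0.3],[-0.02,0.42,-0.23,0,0,0,0.3],[-0.04,0.53,-0.23,0,0,0,0.3],[-0.057,0.63,-0.23,0,0,0,0.3],[-0.057,0.7,-0.22,0,0,0,0.3],[-0.057,0.75,-0.16,0,0,0,0.3],[-0.057,0.753,-0.08,0,0,0,0.3],[-0.057,0.753,-0.04,0,0,0,0.3]]]}}

```text
time_s: 15.32
tool_pos: [0.4181, -0.3437, 0.0567]
tool_rot: [-179.9, 0.2, -0.1]
force: [-0.9, 0.5, -1.1]
grip_width: 0.0391
grasp_force: 12.0
```

{"method": "servo_tool", "body": {"series": [[[0,0,0.01,0,0,0,0.3],[0,0,0.017,0,0,0,0.3],[0,0,0.019,0,0,0,0.3],[0,0,0.019,0,0,0,0.3],[0,0,0.019,0,0,0,0.6],[0,0,0.019,0,0,0,0.8],[0,0,0.019,0,0,0,1],[0,0,0.019,0,0,0,1],[0,0,0.019,0,0,0,1],[0,0,-0.05,0,0,0,1],[0,0,-0.15,0,0,0,1],[0,0,-0.27,0,0,0,1]]]}}

```text
time_s: 16.32
tool_pos: [0.4188, -0.3428, 0.1398]
tool_rot: [-179.9, 0.2, -0.0]
force: [0.6, -0.6, 0.3]
grip_width: 0.0828
grasp_force: 0.0
```

{"method": "servo_tool", "body": {"series": [[[0,0,-0.1,0,0,-0.03,1],[0.02,-0.05,-0.22,0,0,-0.065,1],[0.05,-0.12,-0.33,0,0,-0.1,1],[0.08,-0.21,-0.37,0,0,-0.14,1],[0.12,-0.31,-0.37,0,0,-0.18,1],[0.16,-0.41,-0.37,0,0,-0.22,1],[0.2,-0.51,-0.37,0,0,-0.26,1],[0.24,-0.61,-0.37,0,0,-0.3,1],[0.28,-0.71,-0.37,0,0,-0.34,1],[0.32,-0.81,-0.37,0,0,-0.38,1],[0.36,-0.9,-0.37,0,0,-0.42,1],[0.382,-0.97,-0.37,0,0,-0.45,1]]]}}

```text
time_s: 17.32
tool_pos: [0.5357, -0.0497, 0.2517]
tool_rot: [180.0, -0.1, 81.5]
force: [0.2, -0.4, 0.6]
grip_width: 0.0873
grasp_force: 0.0
```

{"method": "servo_tool", "body": {"series": [[[0.05,0,0,0,0,-0.032,1],[0.1,0,0,0,0,-0.032,1],[0.13,0,0,0,0,-0.032,1],[0.15,0,0,0,0,-0.032,1],[0.15,0,0,0,0,-0.032,1]]]}}

```text
time_s: 17.73
tool_pos: [0.5419, -0.0072, 0.2516]
tool_rot: [180.0, -0.0, 86.8]
force: [-0.3, 0.9, 0.5]
grip_width: 0.0868
grasp_force: 0.0
```

```bash
python3 - <<'E'
from h import *
c=cam("wrist"); save(c,"w5"); np.savez("w5.npz",**{k:np.array(v) for k,v in c.items()}); o=get_obs(); print(o["tool_pos"],o["tool_rot"],o["qpos"])
s=cam("side"); save(s,"s5")
W=cloud(c); hsv=cv2.cvtColor(c["frame"],cv2.COLOR_RGB2HSV)
m=(abs(W[...,0]-.5334)<.02)&(abs(W[...,1])<.055)&(W[...,2]>.122)&(W[...,2]<.14)&(hsv[...,1]>70)
P=W[m]; print('bar',m.sum(),cv2.minAreaRect(P[:,:2].astype(np.float32)*1000),np.median(P,0))
E
```

```text
[ 0.54180795 -0.00852819  0.25166461] [1.79999785e+02 1.95616424e-02 8.67629688e+01] [ 1.98793043  4.68157447 -4.14923149 96.0373032   0.3641916  79.29517112
 -5.45219634]
bar 761 ((533.2445068359375, -4.046501159667969), (81.6291732788086, 8.216604232788086), 86.56735229492188) [ 0.53338025 -0.00064625  0.13309281]
```

View pics/w5.png

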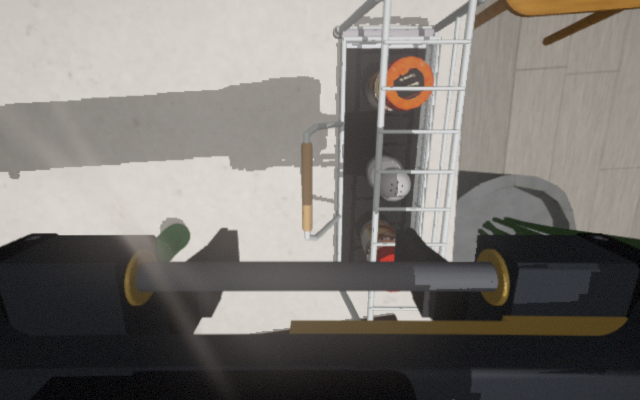

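View pics/s5.png

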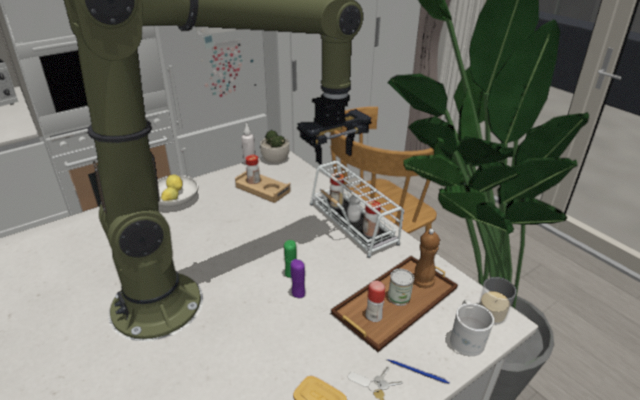

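All three stand upright on the tray (side view: mill 428,258; tin 400,287; bottle 376,300). The handle bar (307,187) is left of the tool, and salt (390,180) stands between the two jars.

```bash
python3 - <<'E'
from h import *
W=cloud(load("w5")); m=(W[...,0]>.55)&(W[...,0]<.75)&(abs(W[...,1])<.2)&(np.isfinite(W[...,0]))
v,u=np.mgrid[0:400,0:640]; m&=(v<230)
P=W[m]; print(np.percentile(P[:,2],[50,90,99,99.9]), P[P[:,2]>.12][:,0].min())
for a,b in((.55,.58),(.58,.6),(.6,.62),(.62,.66),(.66,.72)):
    Q=P[(P[:,0]>a)&(P[:,0]<b)]; print(a,len(Q),Q[:,2].max() if len(Q) else 0)
# salt/jar tops
for n,(u0,v0,u1,v1) in dict(salt=(375,160,412,202),jb=(390,65,430,105)).items():
    Q=W[v0:v1,u0:u1].reshape(-1,3); Q=Q[(Q[:,2]>.085)&(Q[:,2]<.133)]; print(n,np.median(Q,0),np.percentile(Q,95,0),np.percentile(Q,5,0))
E
```

```text
[0.01963842 0.13710424 0.13976422 0.14075888] 0.5913120975778728
0.55 5826 0.10894718517100149
0.58 4642 0.2548939510770485
0.6 5582 0.14157786662887162
0.62 6465 0.14118872018722795
0.66 9884 0.14135365349799817
salt [ 0.62017241 -0.01234175  0.10510192] [ 0.63396358 -0.00089078  0.10783407] [ 0.60869707 -0.02624405  0.09681078]
jb [0.62686107 0.08342176 0.12518324] [0.64240564 0.09606355 0.12649587] [0.61218403 0.06682934 0.12388715]
```

{"method": "servo_tool", "body": {"series": [[[0.012,-0.029,0.1,0,0,0,0.6],[0.012,-0.029,0.2,0,0,0,0.6],[0.012,-0.029,0.25,0,0,0,0.6],[0.012,-0.029,0.25,0,0,0,0.6],[0.012,-0.029,0.25,0,0,0,0.6]]], "grip_force": 20}}

```text
time_s: 18.25
tool_pos: [0.5329, -0.0055, 0.1764]
tool_rot: [-179.9, 0.0, 86.7]
force: [0.5, 0.7, 0.2]
grip_width: 0.0615
grasp_force: 0.0
```

{"method": "servo_tool", "body": {"series": [[[0,0,0.08,0,0,0,0.6],[0,0,0.16,0,0,0,0.6],[0,0,0.21,0,0,0,0.6],[0,0,0.215,0,0,0,0.6],[0,0,0.215,0,0,0,0],[0,0,0.215,0,0,0,0],[0,0,0.215,0,0,0,0],[0,0,0.215,0,0,0,0],[0,0,0.215,0,0,0,0],[0,0,0.215,0,0,0,0],[0,0,0.215,0,0,0,0],[0,0,0.215,0,0,0,0]]]}}

```text
time_s: 19.25
tool_pos: [0.5329, -0.0042, 0.1124]
tool_rot: [-179.9, 0.0, 86.8]
force: [-2.0, -0.3, 3.0]
grip_width: 0.0091
grasp_force: 20.0
```

{"method": "servo_tool", "body": {"series": [[[0,0,0,0,0,0,0],[0,0,0,0,0,0,0],[0,0,0,0,0,0,0],[0,0,0,0,0,0,0]]]}}

```text
time_s: 19.58
tool_pos: [0.533, -0.0043, 0.1123]
tool_rot: [-180.0, 0.0, 86.8]
force: [-3.4, 0.3, 5.3]
grip_width: 0.009
grasp_force: 20.0
```

{"method": "servo_tool", "body": {"series": [[[0,-0.005,0,0,0,0,0],[0,-0.015,0,0,0,0,0],[0,-0.03,0,0,0,0,0],[0,-0.045,0,0,0,0,0],[0,-0.06,0,0,0,0,0],[0,-0.075,0,0,0,0,0],[0,-0.09,0,0,0,0,0],[0,-0.105,0,0,0,0,0],[0,-0.12,0,0,0,0,0],[0,-0.135,0,0,0,0,0],[0,-0.15,0,0,0,0,0],[0,-0.165,0,0,0,0,0]]]}}

```text
time_s: 20.58
tool_pos: [0.4836, -0.0015, 0.1123]
tool_rot: [180.0, 0.0, 86.8]
force: [1.1, -0.8, 2.2]
grip_width: 0.009
grasp_force: 20.0
```

{"method": "servo_tool", "body": {"series": [[[0,-0.015,0,0,0,0,0],[0,-0.03,0,0,0,0,0],[0,-0.045,0,0,0,0,0],[0,-0.06,0,0,0,0,0],[0,-0.075,0,0,0,0,0],[0,-0.09,0,0,0,0,0],[0,-0.105,0,0,0,0,0],[0,-0.12,0,0,0,0,0],[0,-0.135,0,0,0,0,0],[0,-0.15,0,0,0,0,0],[0,-0.165,0,0,0,0,0],[0,-0.178,0,0,0,0,0]]]}}

```text
time_s: 21.58
tool_pos: [0.4302, 0.0016, 0.1123]
tool_rot: [180.0, 0.0, 86.8]
force: [2.2, 0.5, 4.8]
grip_width: 0.0092
grasp_force: 20.0
```

{"method": "servo_tool", "body": {"series": [[[0,-0.01,0,0,0,0,0],[0,-0.017,0,0,0,0,0],[0,-0.017,0,0,0,0,0],[0,-0.017,0,0,0,0,0],[0,-0.017,0,0,0,0,0.3],[0,-0.017,0,0,0,0,0.4],[0,-0.017,0,0,0,0,0.4],[0,-0.017,0,0,0,0,0.4],[0,-0.017,0,0,0,0,0.4]]]}}

```text
time_s: 22.33
tool_pos: [0.4249, 0.0017, 0.1116]
tool_rot: [-179.9, 0.0, 86.8]
force: [0.6, 0.5, -0.1]
grip_width: 0.0321
grasp_force: 0.0
```

{"method": "servo_tool", "body": {"series": [[[0,0,-0.06,0,0,0,0.5],[0,0,-0.15,0,0,0,0.5],[0,0,-0.27,0,0,0,1],[0,0.04,-0.38,0,0,0,1],[0,0.12,-0.46,0,0,0,1],[0,0.22,-0.48,0,0,0,1],[0,0.28,-0.48,0,0,0,1],[0,0.29,-0.48,0,0,0,1],[0,0.29,-0.48,0,0,0,1],[0,0.29,-0.48,0,0,0,1]]]}}

```text
time_s: 23.17
tool_pos: [0.5112, -0.003, 0.2552]
tool_rot: [-179.9, 0.0, 86.8]
force: [0.1, 0.7, -0.2]
grip_width: 0.0848
grasp_force: 0.0
```

```bash
python3 - <<'E'
from h import *
c=cam("wrist"); save(c,"w6"); np.savez("w6.npz",**{k:np.array(v) for k,v in c.items()}); o=get_obs(); print(o["tool_pos"],o["tool_rot"],o["qpos"])
W=cloud(c); hsv=cv2.cvtColor(c["frame"],cv2.COLOR_RGB2HSV)
for n,(x,y),zl,zh in(("salt",(.515,-.003),.095,.113),("jb",(.52,.087),.118,.13),("jr",(.51,-.093),.118,.13)):
    m=(abs(W[...,0]-x)<.035)&(abs(W[...,1]-y)<.035)&(W[...,2]>zl)&(W[...,2]<zh); P=W[m]
    if len(P)>5: print(n,len(P),np.round((P.min(0)+P.max(0))/2,4),np.round(P.max(0)-P.min(0),3),np.round(np.median(P,0),4))
m=(W[...,2]>.122)&(W[...,2]<.14)&(hsv[...,1]>70)&(abs(W[...,0]-.425)<.02)&(abs(W[...,1])<.055); P=W[m]; print('bar',len(P),cv2.minAreaRect(P[:,:2].astype(np.float32)*1000))
E
```

```text
[ 0.51109311 -0.00302357  0.25544863] [-1.79884627e+02  1.16757254e-02  8.67708552e+01] [ 1.88801620e+00  9.58063333e-01 -4.57770182e+00  9.94970444e+01
  7.74344226e-02  7.96639193e+01 -5.93225287e+00]
salt 807 [ 0.5151 -0.0071  0.1022] [0.033 0.033 0.014] [ 0.5152 -0.005   0.1046]
jb 1995 [0.5189 0.0886 0.1228] [0.044 0.043 0.009] [0.5187 0.0892 0.125 ]
jr 259 [ 0.5093 -0.0777  0.123 ] [0.038 0.011 0.01 ] [ 0.5098 -0.0765  0.1246]
bar 673 ((425.75390625, 2.752552032470703), (80.50492858886719, 8.244922637939453), 86.97340393066406)
```

View pics/w6.png

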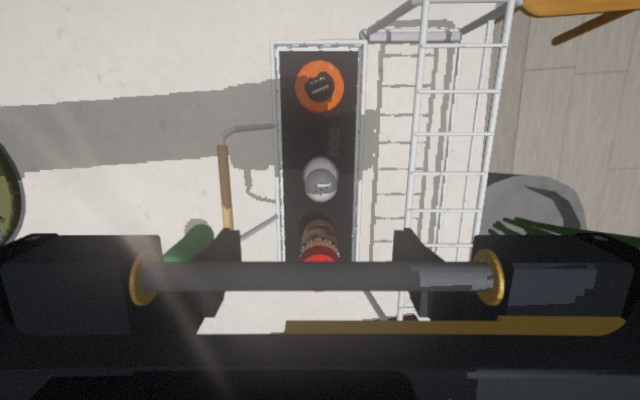

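The basket is out with the jars standing: orange-capped jar (318,87), salt (320,180), red-capped jar (320,250). The handle and shelf may foul the gripper body during a fore/aft grasp, so I'll check the body's geometry.

```bash
python3 - <<'E'
from h import *
c=load("w6"); c2=dict(c); M=c["mount"]; c2["rotation"]=M[:3,:3]; c2["origin"]=M[:3,3]; T=cloud(c2).reshape(-1,3)
T=T[np.isfinite(T[:,0])&(T[:,2]<-.003)&(abs(T[:,0])<.06)]
for a in np.arange(-.13,.13,.01):
    Q=T[(T[:,1]>=a)&(T[:,1]<a+.01)]
    if len(Q): print(round(a,2),len(Q),'zmax(low end)',Q[:,2].max().round(4),np.percentile(Q[:,2],[50,95]).round(3),'x',Q[:,0].min().round(3),Q[:,0].max().round(3))
W=cloud(c); P=W.reshape(-1,3); P=P[(P[:,2]>.03)&(P[:,2]<.16)&(abs(P[:,1])<.06)]
h,e=np.histogram(P[:,0],bins=np.arange(.40,.70,.01))
for a,b in zip(e,e[1:]):
    Q=P[(P[:,0]>=a)&(P[:,0]<b)]; print(round(a,3),len(Q),Q[:,2].max().round(3) if len(Q) else '',end=' | ')
E
```

```text
-0.09 388 zmax(low end) -0.0712 [-0.08  -0.073] x 0.025 0.038
-0.08 2638 zmax(low end) -0.0713 [-0.093 -0.077] x 0.017 0.038
-0.07 5170 zmax(low end) -0.0748 [-0.094 -0.081] x 0.017 0.038
-0.06 7177 zmax(low end) -0.0036 [-0.095 -0.08 ] x 0.01 0.038
-0.05 11009 zmax(low end) -0.0031 [-0.089 -0.024] x -0.012 0.038
-0.04 4501 zmax(low end) -0.0826 [-0.111 -0.086] x 0.023 0.033
-0.03 4502 zmax(low end) -0.0824 [-0.11  -0.086] x 0.022 0.033
-0.02 4444 zmax(low end) -0.0828 [-0.11  -0.086] x 0.023 0.033
-0.01 4968 zmax(low end) -0.0827 [-0.109 -0.086] x 0.022 0.033
-0.0 5111 zmax(low end) -0.083 [-0.109 -0.086] x 0.022 0.033
0.01 4873 zmax(low end) -0.0828 [-0.108 -0.086] x 0.018 0.033
0.02 5039 zmax(low end) -0.0823 [-0.109 -0.086] x 0.017 0.033
0.03 5045 zmax(low end) -0.083 [-0.108 -0.087] x 0.017 0.033
0.04 10309 zmax(low end) -0.003 [-0.092 -0.024] x -0.011 0.038
0.05 7592 zmax(low end) -0.0031 [-0.098 -0.08 ] x 0.01 0.038
0.06 5831 zmax(low end) -0.0746 [-0.095 -0.081] x 0.018 0.038
0.07 2781 zmax(low end) -0.0713 [-0.093 -0.078] x 0.021 0.038
0.08 594 zmax(low end) -0.0708 [-0.082 -0.073] x 0.02 0.038
0.4 0  | 0.41 6 0.132 | 0.42 822 0.136 | 0.43 329 0.134 | 0.44 178 0.117 | 0.45 173 0.091 | 0.46 498 0.067 | 0.47 0  | 0.48 0  | 0.49 74 0.101 | 0.5 344 0.108 | 0.51 431 0.109 | 0.52 362 0.109 | 0.53 91 0.1 | 0.54 0  | 0.55 62 0.051 | 0.56 453 0.051 | 0.57 0  | 0.58 0  | 0.59 677 0.141 | 0.6 229 0.141 | 0.61 135 0.142 | 0.62 136 0.141 | 0.63 136 0.142 | 0.64 136 0.141 | 0.65 251 0.141 | 0.66 795 0.141 | 0.67 398 0.085 | 0.68 3 0.082 |
```

{"method": "servo_tool", "body": {"series": [[[0,0.01,0,0,0,-0.0375,0.75],[0,0.01,0,0,0,-0.075,0.75],[-0.006,0.013,0,0,0,-0.1125,0.75],[-0.006,0.013,0,0,0,-0.15,0.75],[-0.006,0.013,0,0,0,-0.1875,0.75],[-0.006,0.013,0,0,0,-0.225,0.75],[-0.006,0.013,0,0,0,-0.2625,0.75],[-0.006,0.013,0,0,0,-0.3,0.75],[-0.006,0.013,0,0,0,-0.3375,0.75],[-0.006,0.013,0,0,0,-0.375,0.75],[-0.006,0.013,0,0,0,-0.4125,0.75],[-0.006,0.013,0,0,0,-0.45,0.75]]]}}

```text
time_s: 24.22
tool_pos: [0.5149, -0.005, 0.2561]
tool_rot: [-180.0, -0.0, 168.1]
force: [0.1, 0.0, -0.9]
grip_width: 0.065
grasp_force: 0.0
```

{"method": "servo_tool", "body": {"series": [[[0,0,0,0,0,-0.03,0.75],[0,0,0,0,0,-0.05,0.75],[0,0,0,0,0,-0.05,0.75],[0,0,0,0,0,-0.05,0.75]]]}}

```text
time_s: 24.55
tool_pos: [0.5153, -0.0051, 0.2562]
tool_rot: [-180.0, -0.0, 176.7]
force: [0.8, -0.6, -0.5]
grip_width: 0.0656
grasp_force: 0.0
```

```bash
python3 - <<'E'
from h import *
c=cam("wrist"); save(c,"w7"); np.savez("w7.npz",**{k:np.array(v) for k,v in c.items()}); o=get_obs(); print(o["tool_pos"],o["tool_rot"],o["qpos"],o["grip_width"])
W=cloud(c)
for n,(x,y),zl,zh in(("salt",(.515,-.003),.09,.113),("salttop",(.515,-.003),.104,.113),("jb",(.52,.087),.118,.13),("jr",(.51,-.093),.118,.13),("sock",(.505,.292),.003,.013)):
    m=(abs(W[...,0]-x)<.035)&(abs(W[...,1]-y)<.035)&(W[...,2]>zl)&(W[...,2]<zh); P=W[m]
    if len(P)>5: print(n,len(P),np.round((P.min(0)+P.max(0))/2,4),np.round(P.max(0)-P.min(0),3),np.round(np.median(P,0),4))
E
```

```text
[ 0.51552236 -0.00503455  0.25620705] [-1.79996010e+02 -4.58801669e-03  1.76661666e+02] [ 3.00912341  1.42822296 -5.49754877 98.93388527  0.14263964 79.64945919
 84.14929821] 0.06530520920047586
salt 831 [ 0.514  -0.0079  0.1001] [0.034 0.034 0.018] [ 0.5115 -0.0077  0.1046]
salttop 449 [ 0.5134 -0.0084  0.1066] [0.026 0.025 0.005] [ 0.513  -0.008   0.1063]
jb 1674 [0.5183 0.0883 0.1227] [0.044 0.043 0.009] [0.5172 0.0875 0.1249]
jr 1680 [ 0.5086 -0.0932  0.1229] [0.044 0.043 0.01 ] [ 0.5075 -0.0926  0.125 ]
sock 1190 [0.5058 0.2931 0.0097] [0.051 0.044 0.007] [0.5056 0.2941 0.009 ]
```

View pics/w7.png

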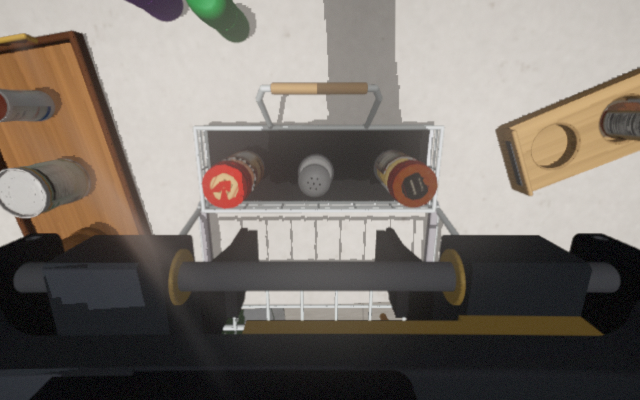

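Salt is at (316,175) between the jars (226,185 and 412,185), with about 15 mm of room outside each finger. The caddy socket is at (553,145).

{"method": "servo_tool", "body": {"series": [[[0.005,-0.01,0.1,0,0,0,0.75],[0.005,-0.01,0.2,0,0,0,0.75],[0.005,-0.01,0.3,0,0,0,0.75],[0.005,-0.01,0.4,0,0,0,0.75],[0.005,-0.01,0.48,0,0,0,0.75],[0.005,-0.01,0.55,0,0,0,0.75],[0.005,-0.01,0.6,0,0,0,0.75],[0.005,-0.01,0.62,0,0,0,0.75],[0.005,-0.01,0.62,0,0,0,0.75],[0.005,-0.01,0.62,0,0,0,0.75]]], "grip_force": 12}}

```text
time_s: 25.43
tool_pos: [0.5148, -0.008, 0.0707]
tool_rot: [-180.0, 0.0, 176.7]
force: [0.6, -0.2, 0.1]
grip_width: 0.0653
grasp_force: 0.0
```

Lower 10 mm more, to a TCP height of 0.0607, and close.

{"method": "servo_tool", "body": {"series": [[[0.003,0,0.02,0,0,0,0.75],[0.003,0,0.034,0,0,0,0.75],[0.003,0,0.034,0,0,0,0.75],[0.003,0,0.034,0,0,0,0.3],[0.003,0,0.034,0,0,0,0.3],[0.003,0,0.034,0,0,0,0.3],[0.003,0,0.034,0,0,0,0.3],[0.003,0,0.034,0,0,0,0.3],[0.003,0,0.034,0,0,0,0.3],[0.003,0,0.034,0,0,0,0.3],[0.003,0,0.034,0,0,0,0.3]]]}}

```text
time_s: 26.35
tool_pos: [0.5138, -0.0077, 0.0602]
tool_rot: [180.0, 0.0, 176.8]
force: [0.5, 0.1, 0.7]
grip_width: 0.0374
grasp_force: 12.0
```

{"method": "servo_tool", "body": {"series": [[[0,0,-0.02,0,0,0,0.3],[0,0,-0.06,0,0,0,0.3],[0,0,-0.13,0,0,0,0.3],[0,0,-0.22,0,0,0,0.3],[0,0,-0.31,0,0,0,0.3],[0,0,-0.4,0,0,0,0.3],[0,0,-0.46,0,0,0,0.3],[0,0,-0.48,0,0,0,0.3],[0,0,-0.48,0,0,0,0.3]]], "grip_force": 16}}

```text
time_s: 27.1
tool_pos: [0.5147, -0.0081, 0.2063]
tool_rot: [180.0, 0.2, 176.7]
force: [0.6, -0.1, -1.3]
grip_width: 0.0367
grasp_force: 15.7
```

{"method": "servo_tool", "body": {"series": [[[0,0.04,0,0,0,0.03,0.3],[0.01,0.11,0,0,0,0.06,0.3],[0.02,0.2,0,0,0,0.095,0.3],[0.03,0.3,0,0,0,0.13,0.3],[0.04,0.4,0,0,0,0.165,0.3],[0.05,0.5,0,0,0,0.2,0.3],[0.06,0.6,0,0,0,0.235,0.3],[0.07,0.7,0,0,0,0.27,0.3],[0.08,0.8,0,0,0,0.305,0.3],[0.085,0.89,0,0,0,0.34,0.3],[0.088,0.96,0,0,0,0.371,0.3],[0.088,0.99,0,0,0,0.371,0.3]]]}}

```text
time_s: 28.1
tool_pos: [0.5019, 0.2935, 0.202]
tool_rot: [-179.8, -0.1, 110.1]
force: [-0.1, 0.2, -0.7]
grip_width: 0.037
grasp_force: 15.7
```

{"method": "servo_tool", "body": {"series": [[[0,0,0,0,0,0,0.3],[0,0,0,0,0,0,0.3],[0,0,0,0,0,0,0.3]]]}}

```text
time_s: 28.35
tool_pos: [0.5045, 0.2876, 0.2033]
tool_rot: [-179.9, 0.1, 109.9]
force: [-0.4, 0.2, -1.5]
grip_width: 0.0371
grasp_force: 15.7
```

```bash
python3 - <<'E'
from h import *
c=cam("wrist"); save(c,"w8"); np.savez("w8.npz",**{k:np.array(v) for k,v in c.items()}); o=get_obs(); print(o["tool_pos"],o["tool_rot"],o["qpos"],o["grip_width"])
W=cloud(c)
for n,(x,y),zl,zh in(("jar3",(.479,.368),.108,.12),("sock",(.505,.292),.003,.013)):
    m=(abs(W[...,0]-x)<.035)&(abs(W[...,1]-y)<.035)&(W[...,2]>zl)&(W[...,2]<zh); P=W[m]
    if len(P)>5: print(n,len(P),np.round((P.min(0)+P.max(0))/2,4),np.round(P.max(0)-P.min(0),3),np.round(np.median(P,0),4))
M=c["mount"]; c2=dict(c); c2["rotation"]=M[:3,:3]; c2["origin"]=M[:3,3]; T=cloud(c2)
m=(abs(T[...,0])<.04)&(abs(T[...,1])<.03)&(T[...,2]>-.065)&(T[...,2]<.06); P=T[m]; print('held',len(P),P.min(0),P.max(0),np.median(P,0))
m&=(T[...,2]>-.055)&(T[...,2]<-.03)&(abs(T[...,1])<.02); P=T[m]; print('dome',len(P),P.min(0),P.max(0),np.median(P,0))
E
```

```text
[0.504602   0.28763987 0.20352963] [-1.79951388e+02  7.82555133e-02  1.09888804e+02] [-17.84787018  11.42938621 -16.55144016  94.33595689   3.42001999
  74.78882963 -15.10189561] 0.03708218581818946
jar3 2643 [0.4769 0.3628 0.1133] [0.043 0.043 0.01 ] [0.4767 0.3632 0.1153]
sock 1628 [0.5044 0.2868 0.0096] [0.054 0.052 0.007] [0.5045 0.2874 0.0088]
held 7873 [-0.01359932 -0.02998775 -0.06499882] [0.02119289 0.02995495 0.03865653] [ 0.01032857  0.0003429  -0.03058587]
dome 2658 [-0.01359932 -0.01999941 -0.05124646] [ 0.01759084  0.01999255 -0.03000566] [-0.00024349 -0.00131796 -0.04333905]
```

View pics/w8.png

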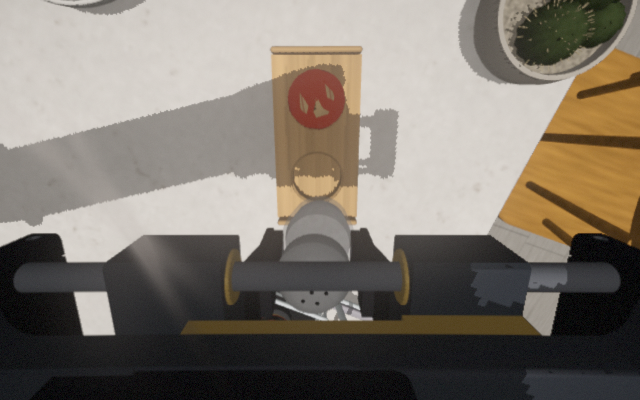

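The salt hangs over the caddy (318,250), with the socket at (317,175) and the third jar at (316,98). The jar plus 80 mm puts the socket at (0.5043, 0.2876), which agrees with the measured value.

{"method": "servo_tool", "body": {"series": [[[-0.003,0,0.07,0,0,0,0.3],[-0.003,0,0.16,0,0,0,0.3],[-0.003,0,0.25,0,0,0,0.3],[-0.003,0,0.33,0,0,0,0.3],[-0.003,0,0.38,0,0,0,0.3],[-0.003,0,0.41,0,0,0,0.3],[-0.003,0,0.42,0,0,0,0.3],[-0.003,0,0.42,0,0,0,0.3],[-0.003,0,0.42,0,0,0,0.3]]]}}

```text
time_s: 29.15
tool_pos: [0.5053, 0.2892, 0.0791]
tool_rot: [179.9, -0.0, 110.0]
force: [0.1, -0.1, -1.2]
grip_width: 0.0371
grasp_force: 15.7
```

{"method": "servo_tool", "body": {"series": [[[-0.008,-0.005,0,0,0,0,0.3],[-0.008,-0.005,0.015,0,0,0,0.3],[-0.008,-0.005,0.03,0,0,0,0.3],[-0.008,-0.005,0.045,0,0,0,0.3],[-0.008,-0.005,0.06,0,0,0,0.3],[-0.008,-0.005,0.075,0,0,0,0.3],[-0.008,-0.005,0.085,0,0,0,0.3],[-0.008,-0.005,0.09,0,0,0,0.3],[-0.008,-0.005,0.092,0,0,0,0.3],[-0.008,-0.005,0.092,0,0,0,0.3]]]}}

```text
time_s: 29.98
tool_pos: [0.5037, 0.2865, 0.0504]
tool_rot: [-180.0, 0.0, 110.0]
force: [-0.1, 0.1, -1.1]
grip_width: 0.0371
grasp_force: 15.7
```

{"method": "servo_tool", "body": {"series": [[[0,0,0,0,0,0,0.5],[0,0,0,0,0,0,0.7],[0,0,0,0,0,0,0.8],[0,0,0,0,0,0,0.8],[0,0,0,0,0,0,0.8],[0,0,0,0,0,0,0.8],[0,0,-0.06,0,0,0,0.8],[0,0,-0.15,0,0,0,0.8],[0,0,-0.26,0,0,0,0.8],[0,0,-0.38,0,0,0,0.8],[0,0,-0.5,0,0,0,0.8],[0,0,-0.6,0,0,0,0.8]]]}}

```text
time_s: 30.98
tool_pos: [0.5041, 0.2867, 0.2333]
tool_rot: [179.9, -0.0, 110.0]
force: [0.4, 0.6, -1.3]
grip_width: 0.0697
grasp_force: 0.0
```

```bash
python3 - <<'E'
from h import *
c=cam("wrist"); save(c,"w9"); o=get_obs(); print(o["tool_pos"],o["tool_rot"],o["grip_width"])
W=cloud(c)
m=(abs(W[...,0]-.504)<.035)&(abs(W[...,1]-.287)<.035)&(W[...,2]>.08)&(W[...,2]<.12); P=W[m]; print('salt',len(P),np.round((P.min(0)+P.max(0))/2,4),P.max(0)-P.min(0),P[:,2].max())
E
```

```text
[0.50667889 0.28839978 0.23979708] [ 1.79303521e+02 -9.67195659e-02  1.09979671e+02] 0.06930740855281046
salt 890 [0.5047 0.2845 0.09  ] [0.03382171 0.0340129  0.01901421] 0.0994648784962387
```

View pics/w9.png

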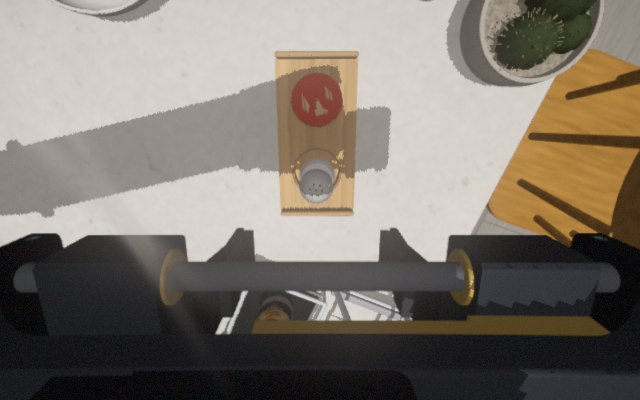

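The salt stands in the socket (317,185) with its top at 0.0995 m, so it is seated. Next I push the basket shut by its handle.

{"method": "servo_tool", "body": {"series": [[[-0.05,-0.04,0,0,0,0.02,0.6],[-0.13,-0.09,0,0,0,0.04,0.6],[-0.22,-0.16,0,0,0,0.06,0.6],[-0.31,-0.22,0,0,0,0.08,0.6],[-0.4,-0.29,0,0,0,0.1,0.6],[-0.49,-0.35,0,0,0,0.12,0.6],[-0.58,-0.41,0,0,0,0.129,0.6],[-0.67,-0.48,0,0,0,0.129,0.6],[-0.75,-0.535,0,0,0,0.129,0.6],[-0.8,-0.57,0,0,0,0.129,0.6],[-0.803,-0.573,0,0,0,0.129,0.6],[-0.803,-0.573,0,0,0,0.129,0.6]]], "grip_force": 20}}

```text
time_s: 32.03
tool_pos: [0.4244, 0.0006, 0.2304]
tool_rot: [180.0, -0.0, 86.6]
force: [-0.4, 0.8, 0.8]
grip_width: 0.0525
grasp_force: 0.0
```

{"method": "servo_tool", "body": {"series": [[[0,0,0.08,0,0,0,0.6],[0,0,0.15,0,0,0,0.6],[0,0,0.2,0,0,0,0.6],[0,0,0.2,0,0,0,0.6],[0,0,0.2,0,0,0,0.6]]]}}

```text
time_s: 32.45
tool_pos: [0.4243, 0.0025, 0.1699]
tool_rot: [-179.9, 0.0, 86.9]
force: [-0.5, 0.7, 0.7]
grip_width: 0.0519
grasp_force: 0.0
```

{"method": "servo_tool", "body": {"series": [[[0,0.005,0.08,0,0,0,0.6],[0,0.005,0.15,0,0,0,0.6],[0,0.005,0.19,0,0,0,0.6],[0,0.005,0.193,0,0,0,0.6],[0,0.005,0.193,0,0,0,0],[0,0.005,0.193,0,0,0,0],[0,0.005,0.193,0,0,0,0],[0,0.005,0.193,0,0,0,0],[0,0.005,0.193,0,0,0,0],[0,0.005,0.193,0,0,0,0],[0,0.005,0.193,0,0,0,0],[0,0.005,0.193,0,0,0,0]]]}}

```text
time_s: 33.45
tool_pos: [0.4259, 0.0012, 0.1126]
tool_rot: [-180.0, 0.0, 86.8]
force: [-0.6, 0.6, 1.1]
grip_width: 0.0092
grasp_force: 20.0
```

{"method": "servo_tool", "body": {"series": [[[0,0,0,0,0,0,0],[0,0,0,0,0,0,0],[0,0.005,0,0,0,0,0],[0,0.015,0,0,0,0,0],[0,0.03,0,0,0,0,0],[0,0.045,0,0,0,0,0],[0,0.06,0,0,0,0,0],[0,0.075,0,0,0,0,0],[0,0.09,0,0,0,0,0],[0,0.105,0,0,0,0,0],[0,0.12,0,0,0,0,0],[0,0.135,0,0,0,0,0]]]}}

```text
time_s: 34.45
tool_pos: [0.4671, -0.0011, 0.1126]
tool_rot: [180.0, 0.0, 86.8]
force: [-1.8, -1.2, 5.4]
grip_width: 0.009
grasp_force: 20.0
```

{"method": "servo_tool", "body": {"series": [[[0,0.015,0,0,0,0,0],[0,0.03,0,0,0,0,0],[0,0.045,0,0,0,0,0],[0,0.06,0,0,0,0,0],[0,0.075,0,0,0,0,0],[0,0.09,0,0,0,0,0],[0,0.105,0,0,0,0,0],[0,0.12,0,0,0,0,0],[0,0.135,0,0,0,0,0],[0,0.15,0,0,0,0,0],[0,0.165,0,0,0,0,0],[0,0.175,0,0,0,0,0]]]}}

```text
time_s: 35.45
tool_pos: [0.5197, -0.0041, 0.1126]
tool_rot: [180.0, 0.0, 86.8]
force: [-1.7, 0.6, 6.1]
grip_width: 0.0089
grasp_force: 20.0
```

{"method": "servo_tool", "body": {"series": [[[0,0.015,0,0,0,0,0],[0,0.027,0,0,0,0,0],[0,0.037,0,0,0,0,0],[0,0.044,0,0,0,0,0],[0,0.047,0,0,0,0,0],[0,0.047,0,0,0,0,0],[0,0.047,0,0,0,0,0],[0,0.047,0,0,0,0,0.4],[0,0.047,0,0,0,0,0.4],[0,0.047,0,0,0,0,0.4],[0,0.047,0,0,0,0,0.4],[0,0.047,0,0,0,0,0.4]]]}}

```text
time_s: 36.45
tool_pos: [0.5328, -0.0049, 0.1121]
tool_rot: [-180.0, 0.0, 86.8]
force: [-0.6, -0.1, 0.0]
grip_width: 0.0317
grasp_force: 0.0
```

{"method": "servo_tool", "body": {"series": [[[0,0,-0.06,0,0,0,0.5],[0,0,-0.15,0,0,0,0.6],[0,-0.02,-0.26,0,0,0.04,1],[-0.04,-0.04,-0.37,0,0,0.08,1],[-0.12,-0.07,-0.45,0,0,0.12,1],[-0.22,-0.1,-0.46,0,0,0.16,1],[-0.32,-0.14,-0.46,0,0,0.2,1],[-0.43,-0.18,-0.46,0,0,0.24,1],[-0.54,-0.22,-0.46,0,0,0.28,1],[-0.65,-0.26,-0.46,0,0,0.32,1],[-0.75,-0.29,-0.46,0,0,0.36,1],[-0.84,-0.32,-0.46,0,0,0.4,1]]]}}

```text
time_s: 37.45
tool_pos: [0.4217, -0.2531, 0.2505]
tool_rot: [180.0, -0.0, 14.7]
force: [0.3, -0.6, -0.8]
grip_width: 0.0866
grasp_force: 0.0
```

{"method": "servo_tool", "body": {"series": [[[0,0,0,0,0,0.04,1],[0,0,0,0,0,0.08,1],[0,0,0,0,0,0.082,1],[0,0,0,0,0,0.082,1]]]}}

```text
time_s: 37.78
tool_pos: [0.4229, -0.2509, 0.2503]
tool_rot: [-180.0, 0.0, 0.6]
force: [0.9, -0.7, -0.3]
grip_width: 0.0871
grasp_force: 0.0
```

```bash
python3 - <<'E'
from h import *
c=cam("wrist"); save(c,"w10"); o=get_obs(); print(o["tool_pos"],o["tool_rot"],o["qpos"])
W=cloud(c)
for n,(x,y),r,zl,zh in(("sweet",(.42,-.343),.04,.104,.12),("tin",(.515,-.333),.045,.072,.085),("millhead",(.61,-.324),.04,.135,.16),("knob",(.61,-.324),.04,.168,.185)):
    m=(abs(W[...,0]-x)<r)&(abs(W[...,1]-y)<r)&(W[...,2]>zl)&(W[...,2]<zh); P=W[m]
    if len(P)>5: print(n,len(P),np.round((P.min(0)+P.max(0))/2,4),np.round(P.max(0)-P.min(0),3))
E
```

```text
[ 0.42299044 -0.25074065  0.25037472] [-1.79999820e+02 -6.58714355e-04  6.05502485e-01] [ 12.71020021  -2.12104901  14.5209929  103.04387963   0.54116629
  79.00945288 -62.27600317]
sweet 1001 [ 0.4203 -0.3434  0.1092] [0.034 0.038 0.01 ]
tin 2618 [ 0.5138 -0.3328  0.0763] [0.055 0.056 0.009]
```

View pics/w10.png

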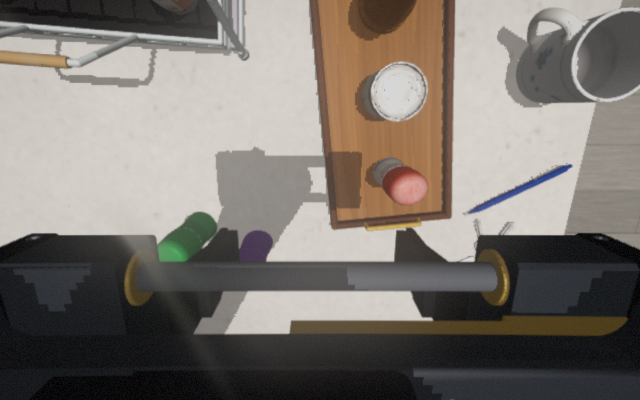

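Sweetener (405,185), tin (398,90) and mill (387,10) all stand on the tray. Picking the sweetener.

{"method": "servo_tool", "body": {"series": [[[-0.004,0.08,0,0,0,0,1],[-0.008,0.18,0,0,0,0,1],[-0.008,0.27,0.05,0,0,0,0.8],[-0.008,0.309,0.13,0,0,0,0.8],[-0.008,0.309,0.24,0,0,0,0.8],[-0.008,0.309,0.35,0,0,0,0.8],[-0.008,0.309,0.46,0,0,0,0.8],[-0.008,0.309,0.55,0,0,0,0.8],[-0.008,0.309,0.62,0,0,0,0.8],[-0.008,0.309,0.65,0,0,0,0.8],[-0.008,0.309,0.655,0,0,0,0.8],[-0.008,0.309,0.655,0,0,0,0.8]]], "grip_force": 12}}

```text
time_s: 38.83
tool_pos: [0.4215, -0.3437, 0.0542]
tool_rot: [180.0, 0.0, 0.5]
force: [-0.4, -0.2, 0.5]
grip_width: 0.0698
grasp_force: 0.0
```

{"method": "servo_tool", "body": {"series": [[[0,0,0,0,0,0,0.3],[0,0,0,0,0,0,0.3],[0,0,0,0,0,0,0.3],[0,0,0,0,0,0,0.3],[0,0,0,0,0,0,0.3],[0,0,0,0,0,0,0.3],[0,0,0,0,0,0,0.3],[0,0,0,0,0,0,0.3],[0,0,0,0,0,0,0.3]]]}}

```text
time_s: 39.58
tool_pos: [0.4214, -0.3438, 0.0544]
tool_rot: [180.0, -0.0, 0.4]
force: [-1.2, 0.7, 4.3]
grip_width: 0.039
grasp_force: 12.0
```

{"method": "servo_tool", "body": {"series": [[[0,0,-0.07,0,0,0,0.3],[0,0,-0.16,0,0,0,0.3],[0,-0.08,-0.22,0,0,0,0.3],[0.02,-0.18,-0.22,0,0,0,0.3],[0.04,-0.3,-0.22,0,0,0,0.3],[0.062,-0.42,-0.22,0,0,0,0.3],[0.062,-0.53,-0.22,0,0,0,0.3],[0.062,-0.63,-0.22,0,0,0,0.3],[0.062,-0.71,-0.19,0,0,0,0.3],[0.062,-0.75,-0.13,0,0,0,0.3],[0.062,-0.75,-0.06,0,0,0,0.3],[0.062,-0.75,-0.01,0,0,0,0.3]]]}}

```text
time_s: 40.58
tool_pos: [0.4374, -0.1173, 0.0553]
tool_rot: [-180.0, 0.1, 0.5]
force: [0.8, 0.6, -0.8]
grip_width: 0.0392
grasp_force: 12.0
```

{"method": "servo_tool", "body": {"series": [[[0,0,0.01,0,0,0,0.3],[0,0,0.02,0,0,0,0.3],[0,0,0.025,0,0,0,0.3],[0,0,0.025,0,0,0,0.3]]]}}

```text
time_s: 40.92
tool_pos: [0.4387, -0.119, 0.0499]
tool_rot: [180.0, -0.1, 0.4]
force: [-0.5, 1.1, -0.3]
grip_width: 0.0391
grasp_force: 12.0
```

{"method": "servo_tool", "body": {"series": [[[0,0,0.004,0,0,0,0.3],[0,0,0.004,0,0,0,0.3],[0,0,0.004,0,0,0,0.6],[0,0,0.004,0,0,0,0.8],[0,0,0.004,0,0,0,0.9],[0,0,0.004,0,0,0,1],[0,0,0.004,0,0,0,1],[0,0,-0.06,0,0,0,1],[0,0,-0.16,0,0,0,1],[0,0,-0.28,0,0,0,1],[0,0,-0.4,0,0,0,1],[0,0,-0.48,0,0,0,1]]]}}

```text
time_s: 41.92
tool_pos: [0.4393, -0.1189, 0.197]
tool_rot: [180.0, -0.2, 0.4]
force: [1.0, 0.1, 1.0]
grip_width: 0.0861
grasp_force: 0.0
```

{"method": "servo_tool", "body": {"series": [[[0.03,0.08,0,0,0,0,1],[0.07,0.18,0,0,0,0,1],[0.11,0.3,0,0,0,0,1],[0.15,0.42,0,0,0,0,1],[0.19,0.54,0,0,0,0,1],[0.23,0.64,0,0,0,0,1],[0.25,0.7,0.06,0,0,0,1],[0.25,0.713,0.16,0,0,0,1],[0.25,0.713,0.26,0,0,0,1],[0.25,0.713,0.36,0,0,0,1],[0.25,0.713,0.45,0,0,0,1],[0.25,0.713,0.47,0,0,0,1]]]}}

```text
time_s: 42.92
tool_pos: [0.5114, -0.33, 0.0472]
tool_rot: [-179.8, 0.4, 0.4]
force: [-1.4, 1.0, -1.0]
grip_width: 0.0872
grasp_force: 0.0
```

{"method": "servo_tool", "body": {"series": [[[0,0,0,0,0,0,1],[0,0,0,0,0,0,1]]]}}

```text
time_s: 43.08
tool_pos: [0.5152, -0.3324, 0.0535]
tool_rot: [180.0, -0.0, 0.4]
force: [0.8, -0.2, -0.0]
grip_width: 0.0871
grasp_force: 0.0
```

{"method": "servo_tool", "body": {"series": [[[-0.004,0.001,0.03,0,0,0,1],[-0.004,0.001,0.06,0,0,0,1],[-0.004,0.001,0.067,0,0,0,1],[-0.004,0.001,0.067,0,0,0,0.4],[-0.004,0.001,0.067,0,0,0,0.4],[-0.004,0.001,0.067,0,0,0,0.4],[-0.004,0.001,0.067,0,0,0,0.4],[-0.004,0.001,0.067,0,0,0,0.4],[-0.004,0.001,0.067,0,0,0,0.4],[-0.004,0.001,0.067,0,0,0,0.4],[-0.004,0.001,0.067,0,0,0,0.4],[-0.004,0.001,0.067,0,0,0,0.4]]], "grip_force": 20}}

```text
time_s: 44.08
tool_pos: [0.5136, -0.3325, 0.0327]
tool_rot: [180.0, -0.0, 0.4]
force: [-0.5, 0.0, 0.6]
grip_width: 0.0572
grasp_force: 20.0
```

{"method": "servo_tool", "body": {"series": [[[0,0,0,0,0,0,0.4],[0,0,-0.06,0,0,0,0.4],[0,0,-0.15,0,0,0,0.4],[0,0,-0.26,0,0,0,0.4],[0,0,-0.38,0,0,0,0.4],[0,0,-0.45,0,0,0,0.4],[0,0,-0.45,0,0,0,0.4]]]}}

```text
time_s: 44.67
tool_pos: [0.516, -0.334, 0.173]
tool_rot: [179.8, -0.5, 0.4]
force: [1.0, -0.5, -1.5]
grip_width: 0.057
grasp_force: 20.0
```

{"method": "servo_tool", "body": {"series": [[[-0.02,-0.04,0,0,0,0,0.4],[-0.05,-0.11,0,0,0,0,0.4],[-0.09,-0.2,0,0,0,0,0.4],[-0.13,-0.3,0,0,0,0,0.4],[-0.158,-0.4,0,0,0,0,0.4],[-0.158,-0.5,0,0,0,0,0.4],[-0.158,-0.6,0,0,0,0,0.4],[-0.158,-0.7,0,0,0,0,0.4],[-0.158,-0.79,0,0,0,0,0.4],[-0.158,-0.87,0,0,0,0,0.4],[-0.158,-0.95,0,0,0,0,0.4]]]}}

```text
time_s: 45.58
tool_pos: [0.4628, -0.0461, 0.1658]
tool_rot: [-180.0, 0.1, 0.4]
force: [0.9, 0.2, -1.7]
grip_width: 0.0567
grasp_force: 20.0
```

{"method": "servo_tool", "body": {"series": [[[0,-0.1,0,0,0,0,0.4],[0,-0.2,0,0,0,0,0.4],[0,-0.3,0,0,0,0,0.4],[0,-0.39,0,0,0,0,0.4],[0,-0.47,0,0,0,0,0.4],[0,-0.53,0.05,0,0,0,0.4],[0,-0.554,0.13,0,0,0,0.4],[0,-0.554,0.23,0,0,0,0.4],[0,-0.554,0.33,0,0,0,0.4],[0,-0.554,0.4,0,0,0,0.4],[0,-0.554,0.43,0,0,0,0.4],[0,-0.554,0.43,0,0,0,0.4]]]}}

```text
time_s: 46.58
tool_pos: [0.46, 0.1177, 0.0352]
tool_rot: [179.9, 0.4, 0.4]
force: [0.2, -0.7, -1.1]
grip_width: 0.0573
grasp_force: 20.0
```

{"method": "servo_tool", "body": {"series": [[[0,0,0,0,0,0,0.4],[0,0,0,0,0,0,0.4]]]}}

```text
time_s: 46.75
tool_pos: [0.4641, 0.1188, 0.0395]
tool_rot: [-180.0, -0.1, 0.4]
force: [-0.4, 0.9, -2.3]
grip_width: 0.0567
grasp_force: 20.0
```

{"method": "servo_tool", "body": {"series": [[[0,0,0.015,0,0,0,0.4],[0,0,0.03,0,0,0,0.4],[0,0,0.039,0,0,0,0.4],[0,0,0.04,0,0,0,0.4],[0,0,0.04,0,0,0,0.4],[0,0,0.04,0,0,0,0.8],[0,0,0.04,0,0,0,1],[0,0,0.04,0,0,0,1],[0,0,0.04,0,0,0,1],[0,0,0.04,0,0,0,1],[0,0,-0.02,0,0,0,1],[0,0,-0.12,0,0,0,1]]]}}

```text
time_s: 47.75
tool_pos: [0.4601, 0.1177, 0.072]
tool_rot: [179.9, 0.4, 0.4]
force: [0.1, -0.8, -0.2]
grip_width: 0.0861
grasp_force: 0.0
```

{"method": "servo_tool", "body": {"series": [[[0,0,-0.1,0,0,0,1],[0,0,-0.22,0,0,0,1],[0,0,-0.34,0,0,0,1],[0,0.06,-0.46,0,0,0,1],[0,0.15,-0.56,0,0,0,1],[0,0.26,-0.58,0,0,0,1],[0,0.38,-0.58,0,0,0,1],[0.02,0.5,-0.58,0,0,0,1],[0.06,0.62,-0.58,0,0,0,1],[0.1,0.74,-0.58,0,0,0,1],[0.15,0.86,-0.58,0,0,0,1],[0.2,0.96,-0.58,0,0,0,1]]]}}

```text
time_s: 48.75
tool_pos: [0.5249, -0.1722, 0.2486]
tool_rot: [179.9, -0.0, 0.3]
force: [0.1, 1.0, 0.6]
grip_width: 0.0869
grasp_force: 0.0
```

{"method": "servo_tool", "body": {"series": [[[0.05,0.1,0,0,0,0,1],[0.1,0.2,0,0,0,0,1],[0.14,0.27,0,0,0,0,1],[0.16,0.3,0,0,0,0,1],[0.16,0.3,0,0,0,0,1],[0.16,0.3,0,0,0,0,1]]]}}

```text
time_s: 49.25
tool_pos: [0.5733, -0.2579, 0.2479]
tool_rot: [-179.9, 0.1, 0.4]
force: [0.7, 0.6, 0.1]
grip_width: 0.087
grasp_force: 0.0
```

```bash
python3 - <<'E'
from h import *
c=cam("wrist"); save(c,"w11"); o=get_obs(); print(o["tool_pos"],o["tool_rot"],o["qpos"])
W=cloud(c)
for n,(x,y),r,zl,zh in(("millhead",(.61,-.324),.04,.13,.158),("knob",(.61,-.324),.04,.168,.185)):
    m=(abs(W[...,0]-x)<r)&(abs(W[...,1]-y)<r)&(W[...,2]>zl)&(W[...,2]<zh); P=W[m]
    if len(P)>5: print(n,len(P),np.round((P.min(0)+P.max(0))/2,4),np.round(P.max(0)-P.min(0),3))
E
```

```text
[ 0.57342773 -0.25697641  0.24816389] [-1.79918365e+02  3.28506011e-02  4.69889110e-01] [  8.88362993  15.24932465  15.86436411  84.83677441  -4.24109173
  80.55869644 -64.61240838]
millhead 1071 [ 0.6071 -0.3243  0.1441] [0.049 0.05  0.028]
knob 207 [ 0.6066 -0.3241  0.1741] [0.012 0.012 0.007]
```

{"method": "servo_tool", "body": {"series": [[[0.05,0.1,0,0,0,0,1],[0.1,0.2,0,0,0,0,1],[0.11,0.224,0.03,0,0,0,1],[0.11,0.224,0.11,0,0,0,1],[0.11,0.224,0.2,0,0,0,1],[0.11,0.224,0.29,0,0,0,1],[0.11,0.224,0.36,0,0,0,1],[0.11,0.224,0.395,0,0,0,1],[0.11,0.224,0.4,0,0,0,1],[0.11,0.224,0.4,0,0,0,1]]]}}

```text
time_s: 50.13
tool_pos: [0.6071, -0.3244, 0.1287]
tool_rot: [-180.0, -0.0, 0.5]
force: [-0.2, -0.5, 0.2]
grip_width: 0.0872
grasp_force: 0.0
```

{"method": "servo_tool", "body": {"series": [[[0,0,0,0,0,0,0.3],[0,0,0,0,0,0,0.3],[0,0,0,0,0,0,0.3],[0,0,0,0,0,0,0.3],[0,0,0,0,0,0,0.3],[0,0,0,0,0,0,0.3],[0,0,0,0,0,0,0.3],[0,0,0,0,0,0,0.3],[0,0,0,0,0,0,0.3],[0,0,0,0,0,0,0.3]]]}}

```text
time_s: 50.97
tool_pos: [0.6071, -0.3254, 0.1285]
tool_rot: [-180.0, -0.0, 0.4]
force: [-1.2, 0.4, 1.7]
grip_width: 0.0474
grasp_force: 20.0
```

{"method": "servo_tool", "body": {"series": [[[0,0,-0.06,0,0,0,0.3],[0,0,-0.15,0,0,0,0.3],[0,0,-0.26,0,0,0,0.3],[-0.03,-0.04,-0.36,0,0,0,0.3],[-0.08,-0.1,-0.42,0,0,0,0.3],[-0.15,-0.17,-0.42,0,0,0,0.3],[-0.23,-0.25,-0.42,0,0,0,0.3],[-0.31,-0.34,-0.42,0,0,0,0.3],[-0.39,-0.43,-0.42,0,0,0,0.3],[-0.46,-0.52,-0.42,0,0,0,0.3],[-0.5,-0.61,-0.42,0,0,0,0.3],[-0.514,-0.7,-0.42,0,0,0,0.3]]]}}

```text
time_s: 51.97
tool_pos: [0.4489, -0.1163, 0.254]
tool_rot: [180.0, 0.0, 0.3]
force: [0.7, -0.2, -2.0]
grip_width: 0.0475
grasp_force: 20.0
```

{"method": "servo_tool", "body": {"series": [[[0,-0.09,0,0,0,0,0.3],[0,-0.17,0,0,0,0,0.3],[0,-0.25,0,0,0,0,0.3],[0,-0.32,0,0,0,0,0.3],[0,-0.37,0,0,0,0,0.3],[0,-0.391,0.04,0,0,0,0.3],[0,-0.391,0.12,0,0,0,0.3],[0,-0.391,0.21,0,0,0,0.3],[0,-0.391,0.3,0,0,0,0.3],[0,-0.391,0.37,0,0,0,0.3],[0,-0.391,0.4,0,0,0,0.3],[0,-0.391,0.4,0,0,0,0.3]]]}}

```text
time_s: 52.97
tool_pos: [0.4482, -0.0004, 0.1313]
tool_rot: [180.0, 0.3, 0.3]
force: [-0.6, 1.0, -2.1]
grip_width: 0.0477
grasp_force: 20.0
```

{"method": "servo_tool", "body": {"series": [[[0,0,0,0,0,0,0.3],[0,0,0,0,0,0,0.3]]]}}

```text
time_s: 53.13
tool_pos: [0.4517, 0.0003, 0.1356]
tool_rot: [180.0, -0.1, 0.4]
force: [-0.0, 0.8, -1.7]
grip_width: 0.0476
grasp_force: 20.0
```

{"method": "servo_tool", "body": {"series": [[[-0.003,-0.002,0.015,0,0,0,0.3],[-0.003,-0.002,0.03,0,0,0,0.3],[-0.003,-0.002,0.04,0,0,0,0.3],[-0.003,-0.002,0.042,0,0,0,0.3],[-0.003,-0.002,0.042,0,0,0,0.3],[-0.003,-0.002,0.042,0,0,0,0.7],[-0.003,-0.002,0.042,0,0,0,1],[-0.003,-0.002,0.042,0,0,0,1],[-0.003,-0.002,0.042,0,0,0,1],[-0.003,-0.002,0.042,0,0,0,1],[-0.003,-0.002,0.042,0,0,0,1],[-0.003,-0.002,0.042,0,0,0,1]]]}}

```text
time_s: 54.13
tool_pos: [0.4496, 0.0011, 0.1217]
tool_rot: [180.0, 0.0, 0.4]
force: [0.1, -0.3, 0.5]
grip_width: 0.0838
grasp_force: 0.0
```

{"method": "servo_tool", "body": {"series": [[[0,0,-0.06,0,0,0,1],[0,0,-0.16,0,0,0,1],[0,0,-0.27,0,0,0,1],[0,0,-0.37,0,0,0,1],[0,0,-0.43,0,0,0,1],[0,0,-0.43,0,0,0,1],[0,0,-0.43,0,0,0,1],[0,0,-0.43,0,0,0,1],[0,0,-0.43,0,0,0,1]]]}}

```text
time_s: 54.88
tool_pos: [0.4488, 0.0011, 0.2492]
tool_rot: [180.0, 0.2, 0.4]
force: [-0.5, -1.2, 0.8]
grip_width: 0.0871
grasp_force: 0.0
```

```bash
python3 - <<'E'
from h import *
o=get_obs(); c=cam("wrist"); print(o["tool_pos"],o["force"],o["time_s"])
W=cloud(c); hsv=cv2.cvtColor(c["frame"],cv2.COLOR_RGB2HSV)
for nm,(x,y),zlo,zhi in(("tin",(.462,.119),.066,.08),("mill",(.453,.002),.13,.15),("millknob",(.453,.002),.16,.18),("sweet",(.433,-.124),.098,.115)):
    m=(abs(W[...,0]-x)<.045)&(abs(W[...,1]-y)<.045)&(W[...,2]>zlo)&(W[...,2]<zhi); P=W[m]
    if len(P)>5: print(nm,len(P),np.round((P.min(0)+P.max(0))/2,4),np.round(P.max(0)-P.min(0),3),np.round(np.median(P,0),4))
m=(abs(W[...,0]-.5334)<.02)&(abs(W[...,1])<.055)&(W[...,2]>.122)&(W[...,2]<.14)&(hsv[...,1]>70)
P=W[m]; print('bar',m.sum(),cv2.minAreaRect(P[:,:2].astype(np.float32)*1000))
s=cam("side"); save(s,"s12")
E
```

```text
[0.44879966 0.00110975 0.24918828] [-0.50362285 -1.20033979  0.77687591] 54.8833
tin 2196 [0.4645 0.118  0.0702] [0.056 0.058 0.008] [0.4645 0.1184 0.0701]
mill 698 [0.4491 0.002  0.1414] [0.05  0.048 0.017] [0.4642 0.0016 0.1456]
millknob 186 [0.4502 0.0023 0.1662] [0.021 0.017 0.012] [0.4502 0.0019 0.1694]
sweet 969 [ 0.4374 -0.1177  0.1032] [0.034 0.037 0.01 ] [ 0.4393 -0.1163  0.1051]
bar 1038 ((533.095947265625, -4.288524627685547), (82.40027618408203, 8.9693603515625), 86.92037963867188)
```

View pics/s12.png

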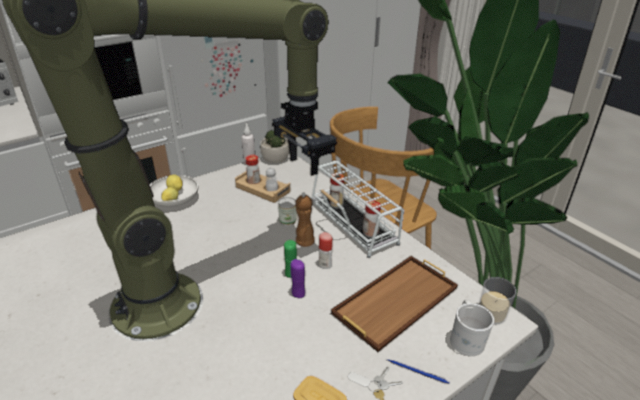

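The side view shows mill (304,220), tin (288,210) and bottle (326,250) back in place within about 2 mm. The salt is in the caddy (271,180), the basket is shut and both jars are standing. Handing in.

```bash
python3 -c "
from cell import env
print(env.sign_off())"
```

```text
the job is handed in; nothing more can be done
None
```

I handed the job in at about 55 s: the salt shaker is in the caddy socket, the basket is shut with both spice jars standing, and the mill, tin and bottle are back within about 2 mm of where they started. The sign-off gave no verdict, and I gripped the salt from its sides, not fore and aft, because the gripper body would have hit the handle and shelf.

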